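# Make up two sculpture class kits

### The job

Make up the two kit trays for the sculpture class from the stock between them. In the two-bay tray put the nose cast (square plaque) in one bay and the wooden beater in the other; in the three-bay tray stand the plinth with the steel post in the middle bay, with the ear cast (round plaque) in one end bay and the small pot in the other. Everything lies or stands flat on the floor of its bay, right side up, and the large pot stays where it is.

Things in the scene. Friction and masses are not known exactly. Their poses are not given: they have to be found in the camera images.
- tray_two: the two-bay tray: shallow wooden tray, 193 x 152 x 28 mm, with one divider across its middle. Origin: centre of its underside, z up.  x runs along the row of bays, y across the tray along each bay. Fixed to the table. Plywood floor 6 mm thick (bay floors 6 mm above the origin), rim and dividers reach 28 mm above the origin; rim 6 mm thick, dividers 5 mm. Each bay is 140 mm long along y and 88 mm wide along x; bay centres at x = -46.5 and +46.5 mm, y = 0.
- tray_three: the three-bay tray: shallow wooden tray, 226 x 152 x 28 mm, with two dividers. Origin: centre of its underside, z up.  x runs along the row of bays, y across the tray along each bay. Fixed to the table. Plywood floor 6 mm thick (bay floors 6 mm above the origin), rim and dividers reach 28 mm above the origin; rim 6 mm thick, dividers 5 mm. Each bay is 140 mm long along y and 68 mm wide along x; bay centres at x = -73, 0 and +73 mm, y = 0.
- nose_cast: plaster cast of a nose on a square plaque, white, 52 x 52 mm, plaque 26 mm high with upright sides to grip, nose along x on top, to about 40 mm high; about 150 g. Origin: centre of its underside, z up. 
- ear_cast: plaster cast of an ear on a round plaque, white, diameter 50 mm, plaque 26 mm high with upright sides to grip, ear on top to about 35 mm high; about 120 g. Origin: centre of its underside, z up. 
- plinth: small bust plinth: dark wooden base 50 x 50 x 18 mm (sides along x and y) with an upright round steel post in its middle, 14 mm in diameter, its top 62 mm above the underside; can be lifted by the post; about 100 g. Origin: centre of its underside, z up. 
- beater: wooden clay beater lying flat, 120 mm long along x, 20 mm thick: blade 36 mm wide (y) from x = -20 to +60 mm, handle 20 mm wide from x = -60 to -20 mm; balances at about x = +10 mm; about 60 g. Origin: middle of its length, on its underside, z up.
- small_pot: the small terracotta pot: open, straight-sided, 48 mm in diameter, 50 mm high, wall 4 mm; about 100 g, standing upright. Origin: centre of its underside, z up. 
- large_pot: the large terracotta pot: open, straight-sided, 84 mm in diameter, 56 mm high; about 300 g. Not part of either kit; it stays where it stands. Origin: centre of its underside, z up. 
Not all that is in view belongs to the job. Leave any blue look-alike of the plinth alone. Leave any pink look-alike of the small_pot alone.

How it is judged:
At the end, for the whole second after the job is handed in: Each of the five things is at rest, right side up (0.1 rad) on the floor of its bay (within 5 mm): nose cast and beater in different bays of the two-bay tray; plinth in the middle, ear cast and small pot at opposite ends of the three-bay tray. Large pot within 20 mm of its start ((((x of nose_cast in the frame of tray_two between 0.008 and 0.088 m and y of nose_cast in the frame of tray_two between -0.065 and 0.065 m) and (x of beater in the frame of tray_two between -0.088 and -0.008 m and y of beater in the frame of tray_two between -0.065 and 0.065 m)) or ((x of beater in the frame of tray_two between 0.008 and 0.088 m and y of beater in the frame of tray_two between -0.065 and 0.065 m) and (x of nose_cast in the frame of tray_two between -0.088 and -0.008 m and y of nose_cast in the frame of tray_two between -0.065 and 0.065 m))) and (((x of ear_cast in the frame of tray_three between 0.045 and 0.105 m and y of ear_cast in the frame of tray_three between -0.065 and 0.065 m) and (x of small_pot in the frame of tray_three between -0.105 and -0.045 m and y of small_pot in the frame of tray_three between -0.065 and 0.065 m)) or ((x of small_pot in the frame of tray_three between 0.045 and 0.105 m and y of small_pot in the frame of tray_three between -0.065 and 0.065 m) and (x of ear_cast in the frame of tray_three between -0.105 and -0.045 m and y of ear_cast in the frame of tray_three between -0.065 and 0.065 m))) and x of plinth in the frame of tray_three between -0.03 and 0.03 m and y of plinth in the frame of tray_three between -0.065 and 0.065 m and z of nose_cast in the frame of tray_two between 0.002 and 0.011 m and angle between each of nose_cast, beater, ear_cast, small_pot, plinth's own z axis and vertical below 0.1 rad and linear speed of each of nose_cast, beater, ear_cast, small_pot, plinth below 0.02 m/s and angular speed of each of nose_cast, beater, ear_cast, small_pot, plinth below 0.2 rad/s and z of beater in the frame of tray_two between 0.002 and 0.011 m and z of ear_cast in the frame of tray_three between 0.002 and 0.011 m and z of small_pot in the frame of tray_three between 0.002 and 0.011 m and z of plinth in the frame of tray_three between 0.002 and 0.011 m and distance of large_pot from where it was at the start of the episode below 0.02 m); the robot touches nothing.
It fails at once if the large pot is pushed more than 20 mm or tipped over (distance of large_pot from where it was at the start of the episode above 0.02 m or angle between large_pot's own z axis and vertical above 0.5 rad).
It also fails if it takes over 128 s, if anything falls off the work surface, if the arm or the gripper's body presses on something with over 40 N, if the wrist force passes 120 N, or if a joint passes its speed limit or range.

### The arm

A 7-joint arm with a two-finger parallel gripper is mounted at the origin on the work surface. World frame = base frame: x ahead of the robot, y to its left, z up, the work surface at z = 0. Lengths are in m, angles in rad, forces in N, time in s.
With the tool pointing down it reaches from about 0.425 to 0.875 m from the base axis. Payload 4.7 kg.
Tool frame: the origin (TCP) lies on the centre line of the jaws, within the pads' length; the fingertips stand 14 mm ahead of it and the grasp point (between the pads) lies 5 mm behind it; z points along the fingers, x is the direction in which the jaws open and shut, and the axes are right-handed (so a half turn about z gives the same grasp; the last joint's range is limited). The gripper opens to 87 mm and grips with 3 to 60 N. Pads are 19 mm wide; open, the fingers measure 117 mm over their backs; the gripper's body (75 mm by 190 mm) begins 51 mm behind the grasp point.
Start: joints at [1.163, 0.321, -0.07, 1.45, 0.023, 1.371, -0.057], TCP at [0.266, -0.593, 0.237] pointing down, gripper open.
Joint ranges: [-2.86, 2.86], [-0.3, 2.09], [-1.38, 1.24], [0.06, 2.45], [-1.56, 4.7], [0.09, 2.05], [-2.69, 2.69]. Speed limits (rad/s): [2.57, 2.57, 3.14, 3.14, 3.14, 3.14, 3.14].

### API

Orientations are given as a rotation vector (axis times angle).
In Python, from bench import ctrl gives the robot as it stands.
- The arm moves only by the tool drive_tool, never from a script. Its argument "rows" is a list that holds one entry, the list of rows, each a list of 5 numbers: the shift along the tool's x, y, z scaled (see below), then the turn about the tool's z scaled (see below), then the closure in counts, from 0 (fully open) to 255 (shut). In form: [[[dx, dy, dz, spin, jaw], ...]]. A call has 1 to 20 rows; each row is the pose to reach, as a shift and turn from the pose commanded when the call began, along the tool's axes at that moment, turning the shorter way round; what a row does not reach only later rows make up. The controller multiplies each number of a shift by 300 mm and each number of a turn by pi rad. A row lasts 1/8 s, in which the tool goes at most 62.5 mm and 10.7 degrees, less where a joint would pass 70% of its speed; a pose out of reach is approached as far as the arm can. A call with a number of a shift or a turn outside -1 to 1 is refused whole. A call with a gripper value outside its range is refused whole. The fingers move at their own pace and stop on an object; "grip_force" is the grip in N (left out, the last holds). Time passes only in rows, so rows that repeat a pose let the fingers close. It gives the time, the measured TCP pose, the force and the opening at its end, in the units of the state.
- ctrl.get_state(): the state, without advancing time (a new reading comes with each control period).
- ctrl.get_image(name): name is "scene" or "top"; returns a dict with "img" (480x640x3 uint8, blue, green, red), "camera_matrix" (3x3 intrinsics, pixels), "R" (3x3) and "t" (3): a world point X has camera coordinates R X + t. Camera axes: x right, y down, z forward; pixel columns grow to the right and rows downward; lengths in m; the calibration is good to about 2 mm. A picture is of the moment at which its call begins. There is no depth.
- ctrl.close_job(): hands the job in, once; it reports no verdict.
The state is a dict: "time": time; "joint_positions": joint angles; "qd": joint speeds; "joint_torque": joint torques, N m; "position": TCP position; "tool_rot": TCP orientation; "ft_force": force on the tool from outside, world axes, zero at the start; "torque": the same for the moment, N m; "grip_width": opening from 0.0 (shut) to 1.0 (fully open).
Only numpy, scipy, OpenCV 4.12 (cv2) and the standard library are available. Lean on these libraries where they do the work, as an engineer would, in place of code of your own. Each camera call takes 0.05 s, during which the arm holds its last target.

## Working session

There is one attempt and no reset: what is moved stays moved. The work goes in short steps, Python scripts to look and compute and a tool call to move; the robot and the scene stay as the last step left them, time stands still between calls to the robot, and variables do not carry over. Pictures are saved under pics/ and viewed, and the job is handed in when it is done.

Besides the shell and the picture viewer there is one more tool, called after "Request:" by a JSON object that holds its "name" and its "arguments". drive_tool: Moves the arm, as the interface text tells. Its arguments: {"type":"object","properties":{"rows":{"type":"array"},"grip_force":{"type":"number"}},"required":["rows"]}

```bash
ls; mkdir -p pics; python3 - <<'E'
from bench import ctrl
import cv2
print(ctrl.get_state())
for n in("scene","top"):
    d=ctrl.get_image(n); cv2.imwrite(f"pics/{n}0.png",d["img"]); print(n,d["camera_matrix"],d["R"],d["t"])
E
```

```text
pics
{'time': 0.0, 'joint_positions': array([ 1.16309064,  0.32185183, -0.07006623,  1.45170482,  0.02261424,
        1.37075772, -0.05688314]), 'qd': array([-0.00062344, -0.00090167, -0.00097069, -0.00177162,  0.00041555,
       -0.00058599, -0.00098674]), 'joint_torque': array([-4.88238254e-05, -4.91290891e+01, -4.04072385e-01, -3.12536001e+01,
       -6.38788892e-02,  4.36902547e-02,  1.64138864e-04]), 'position': array([ 0.26584042, -0.59257336,  0.23542763]), 'tool_rot': array([-2.63649133,  1.70661513,  0.00264615]), 'ft_force': array([ 0.0402914 , -0.07735311,  0.19920206]), 'torque': array([ 0.02428924,  0.03488327, -0.00634866]), 'grip_width': 0.9992501006799867}
scene [[441.01693447   0.         321.09209765]
 [  0.         441.01693447 242.00205693]
 [  0.           0.           1.        ]] [[ 0.14928533  0.9887935  -0.00114058]
 [ 0.72521389 -0.11027477 -0.67963541]
 [-0.67214485  0.10063243 -0.73354919]] [-0.08031039 -0.41309449  1.21155912]
top [[573.22065374   0.         324.71282119]
 [  0.         573.22065374 244.27356926]
 [  0.           0.           1.        ]] [[ 0.02591718 -0.99966287 -0.00156094]
 [-0.98011415 -0.02510301 -0.19684025]
 [ 0.19673471  0.00663145 -0.98043433]] [-0.0013977   0.60637174  1.19696222]
```

View pics/scene0.png

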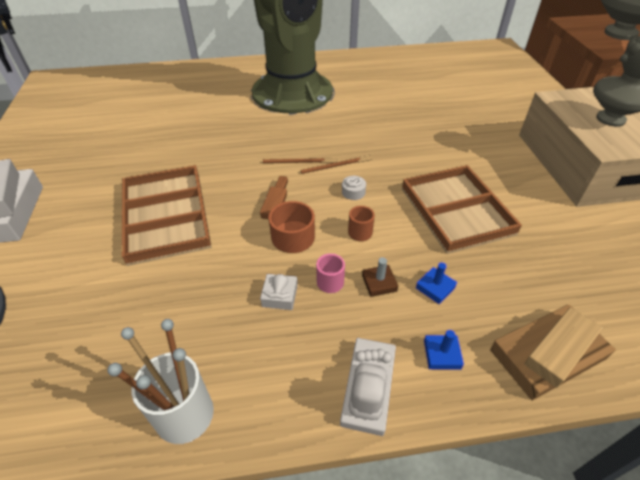

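View pics/top0.png

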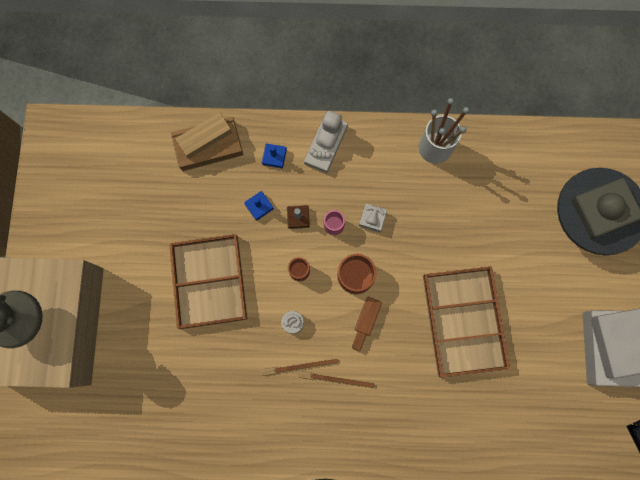

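```bash
cat > h.py <<'E'
import numpy as np, cv2
from bench import ctrl
def ray(d,u,v,z):
    K,R,t=d["camera_matrix"],np.array(d["R"]),np.array(d["t"])
    c=-R.T@t; w=R.T@np.linalg.inv(K)@np.array([u,v,1.0])
    return c+w*(z-c[2])/w[2]
def proj(d,X):
    p=d["camera_matrix"]@(np.array(d["R"])@np.array(X)+np.array(d["t"])); return p[:2]/p[2]
def tri(d1,p1,d2,p2):
    A=[];b=[]
    M=np.zeros((3,3));q=np.zeros(3)
    for d,p in((d1,p1),(d2,p2)):
        c=ray(d,*p,0.0); R=np.array(d["R"]); c0=-R.T@np.array(d["t"]); w=c-c0; w/=np.linalg.norm(w)
        P=np.eye(3)-np.outer(w,w); M+=P; q+=P@c0
    return np.linalg.solve(M,q)
E
python3 - <<'E'
from h import *
t=ctrl.get_image("top");im=t["img"]
c=im[180:390,150:520]; cv2.imwrite("pics/topA.png",cv2.resize(im[185:350,230:430],None,fx=4,fy=3.6,interpolation=cv2.INTER_CUBIC))
s=ctrl.get_image("scene");cv2.imwrite("pics/sceneA.png",cv2.resize(s["img"][160:310,250:460],None,fx=3.8,fy=3.8,interpolation=cv2.INTER_CUBIC))
hsv=cv2.cvtColor(im,cv2.COLOR_BGR2HSV)
for n,(u,v) in dict(nose=(373,217),ear=(300,328),plinth=(291,222),beater=(368,318),spot=(291,272),lpot=(340,262),table=(400,250),rim=(173,260),floor=(200,262),pink=(327,225)).items(): print(n,hsv[v,u],im[v,u])
E
```

```text
nose [ 23  27 158] [141 154 158]
ear [ 23  27 124] [111 121 124]
plinth [ 11 164  76] [27 45 76]
beater [ 11 153 123] [ 49  77 123]
spot [  9 158 103] [ 39  59 103]
lpot [ 16 130 159] [ 78 121 159]
table [ 18 115 160] [ 88 130 160]
rim [ 12 165  79] [28 48 79]
floor [ 18  96 180] [112 152 180]
pink [173 107 160] [109  93 160]
```

View pics/topA.png

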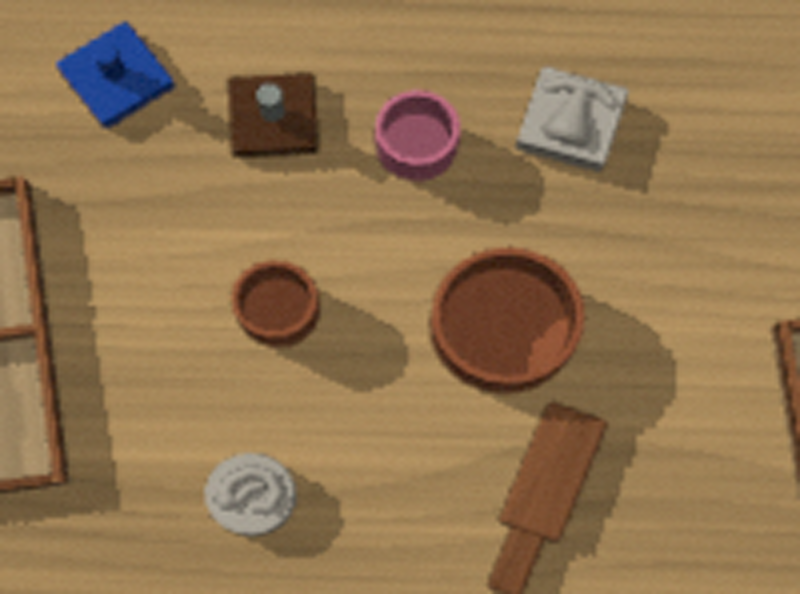

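View pics/sceneA.png

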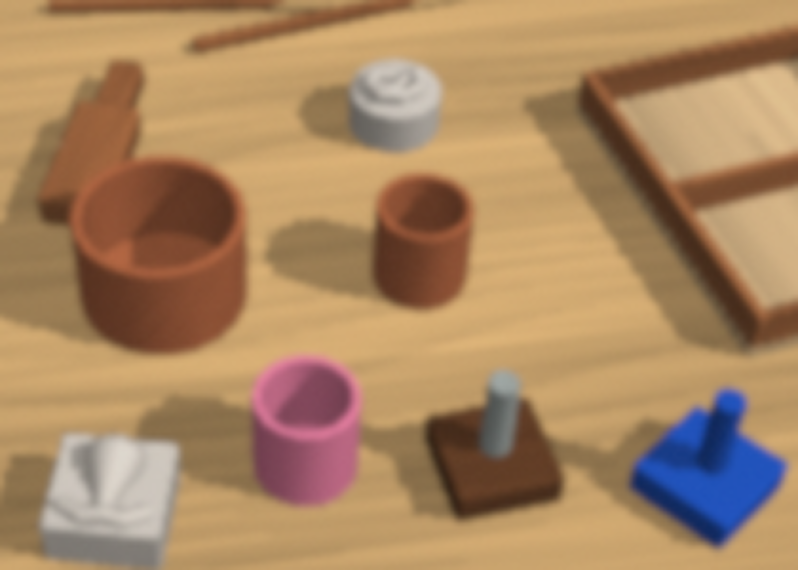

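```bash
cat > seg.py <<'E'
from h import *
def masks(im):
    hsv=cv2.cvtColor(im,cv2.COLOR_BGR2HSV).astype(int);H,S,V=hsv[...,0],hsv[...,1],hsv[...,2]
    white=((S<60)&(V>75)); brown=((H<15)&(S>125))
    return [cv2.morphologyEx(m.astype(np.uint8)*255,cv2.MORPH_OPEN,np.ones((2,2))) for m in(white,brown)]
def comp(m,box):
    x0,y0,x1,y1=box; k=np.zeros_like(m);k[y0:y1,x0:x1]=m[y0:y1,x0:x1]
    cs,_=cv2.findContours(k,cv2.RETR_EXTERNAL,cv2.CHAIN_APPROX_NONE)
    return max(cs,key=cv2.contourArea)
E
python3 - <<'E'
from seg import *
t=ctrl.get_image("top");im=t["img"];w,b=masks(im)
vis=im.copy()
for n,m,box,z in [("nose",w,(350,195,395,240),.018),("ear",w,(275,305,310,340),.015),("plinth",b,(280,200,315,234),.011),("beater",b,(345,294,385,354),.014),("spot",b,(282,252,318,286),.028),("lpot",b,(330,248,382,293),.03),("tray2",b,(165,228,250,332),.026),("tray3",b,(418,262,515,382),.026)]:
    c=comp(m,box);M=cv2.moments(cv2.convexHull(c));u,v=M["m10"]/M["m00"],M["m01"]/M["m00"]
    r=cv2.minAreaRect(c); P=ray(t,u,v,z)
    bx=np.array([ray(t,*p,z)[:2] for p in cv2.boxPoints(r)])
    e=[np.linalg.norm(bx[i]-bx[(i+1)%4])*1e3 for i in range(4)]
    a=[np.degrees(np.arctan2(*(bx[(i+1)%4]-bx[i])[::-1])) for i in (0,1)]
    print(n,"px",round(u,1),round(v,1),"P",P.round(4)[:2],"rectc",bx.mean(0).round(4),"sides",np.round(e[:2],1),"ang",np.round(a,1),"reach",round(float(np.hypot(*P[:2])),3))
    cv2.drawContours(vis,[c],-1,(0,255,0),1)
    if n in("beater",): print(bx.round(4))
cv2.imwrite("pics/vis.png",vis[140:390,150:520].repeat(2,0).repeat(2,1))
E
```

```text
nose px 373.8 217.8 P [ 0.6794 -0.0962] rectc [ 0.6795 -0.096 ] sides [51.9 52. ] ang [ -15.4 -105.9] reach 0.686
ear px 293.2 322.9 P [0.436  0.0796] rectc [0.4357 0.0794] sides [48.4 48.5] ang [ -61.9 -151.5] reach 0.443
plinth px 298.8 217.1 P [0.6784 0.076 ] rectc [0.6785 0.0758] sides [48.1 50.2] ang [ -84.6 -174.5] reach 0.683
beater px 366.7 322.8 P [ 0.4405 -0.0829] rectc [ 0.4359 -0.0812] sides [119.2  36.1] ang [ -19.8 -109.2] reach 0.448
[[ 0.3857 -0.0441]
 [ 0.4979 -0.0844]
 [ 0.486  -0.1185]
 [ 0.3742 -0.0777]]
spot px 299.6 269.6 P [0.5537 0.0689] rectc [0.554  0.0692] sides [47.  51.9] ang [ -88.5 -178.2] reach 0.558
lpot px 357.3 273.9 P [ 0.5471 -0.0597] rectc [ 0.5481 -0.0602] sides [82.8 83.1] ang [ -88.5 -179.5] reach 0.55
tray2 px 208.2 282.1 P [0.5205 0.2715] rectc [0.5225 0.2731] sides [159.3 195.6] ang [ -81.2 -169.9] reach 0.587
tray3 px 466.6 322.7 P [ 0.4458 -0.3013] rectc [ 0.4487 -0.3019] sides [160.2 229.9] ang [ -79.7 -173.2] reach 0.538
```

View pics/vis.png

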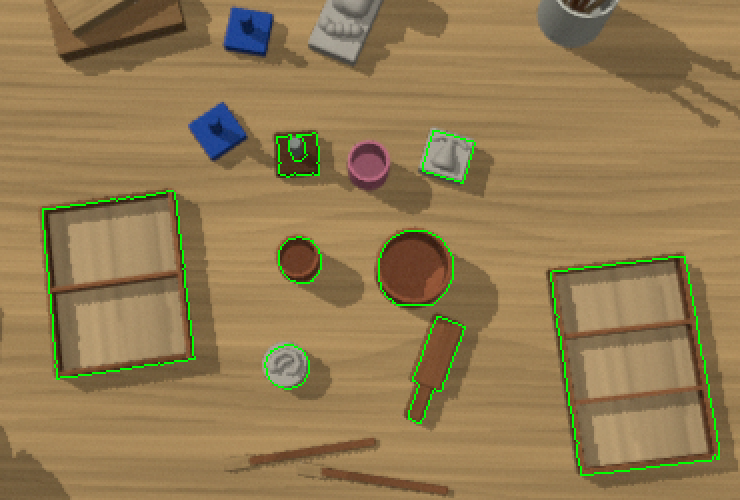

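```bash
python3 - <<'E'
from seg import *
t=ctrl.get_image("top");w,b=masks(t["img"])
s=ctrl.get_image("scene");ws,bs=masks(s["img"])
for n,box,sg in(("tray2",(165,228,250,332),1),("tray3",(418,262,515,382),-1)):
    h=cv2.convexHull(comp(b,box)); q=None
    for e in range(2,30):
        q=cv2.approxPolyDP(h,e,True)
        if len(q)==4: break
    q=q[:,0]+0.5; print(n,q.tolist())
    P0=[ray(t,*p,0.)[:2] for p in q];P1=[ray(t,*p,.028)[:2] for p in q]
    o=np.array(P1);m=o.mean(0)
    E=[]
    for i in range(4):
        j=(i+1)%4;mid=(o[i]+o[j])/2-m
        if abs(mid[0])>abs(mid[1]): k=('xf',1) if mid[0]>0 else ('xn', 0 if n=="tray2" else 1)
        else: k=('yo',1) if mid[1]*sg>0 else ('yi',0)
        A=(P1 if k[1] else P0);E.append((k[0],np.array(A[i]),np.array(A[j])))
    D={k:(a,b) for k,a,b in E}
    ml={k:(a+b)/2 for k,(a,b) in D.items()}
    for k,(a,c) in D.items(): print(k,np.round(np.linalg.norm(a-c)*1e3,1),"ang",np.degrees(np.arctan2(*(c-a)[::-1])).round(1))
    dx=D['yi'][1]-D['yi'][0]; dx=dx if dx[0]>0 else -dx
    do=D['yo'][1]-D['yo'][0]; do=do if do[0]>0 else -do
    dx=dx/np.linalg.norm(dx)+do/np.linalg.norm(do);dx/=np.linalg.norm(dx);dy=np.array([-dx[1],dx[0]])
    X=[ml['xn']@dx,ml['xf']@dx];Y=[ml['yi']@dy,ml['yo']@dy]
    C=np.mean(X)*dx+np.mean(Y)*dy
    print("C",C.round(4),"ang",np.degrees(np.arctan2(dx[1],dx[0])).round(2),"len",np.round((X[1]-X[0])*1e3,1),"wid",np.round((Y[1]-Y[0])*1e3,1))
for n,m,box,z in [("nose",ws,(255,268,305,312),.018),("ear",ws,(338,170,372,202),.015),("spot",bs,(344,202,380,245),.026),("lpot",bs,(268,198,320,255),.029),("plinth",bs,(358,262,402,298),.010)]:
    c=comp(m,box);M=cv2.moments(cv2.convexHull(c));u,v=M["m10"]/M["m00"],M["m01"]/M["m00"]
    print(n,"scene px",round(u,1),round(v,1),ray(s,u,v,z).round(4)[:2])
# post top
print("post",tri(t,(297.3,211.7),s,(382.6,260.5)))
E
```

```text
tray2 [[236.5, 235.5], [247.5, 319.5], [179.5, 329.5], [171.5, 244.5]]
yi 195.1 ang -169.5
xn 153.0 ang 99.8
yo 191.5 ang 9.7
xf 147.2 ang -80.4
C [0.5223 0.2718] ang 10.11 len 188.7 wid 145.0
tray3 [[492.5, 268.5], [510.5, 367.5], [440.5, 377.5], [425.5, 276.5]]
yo 217.5 ang -171.6
xn 153.2 ang 99.4
yi 225.2 ang 7.9
xf 151.1 ang -81.7
C [ 0.4483 -0.3046] ang 8.18 len 218.9 wid -146.8
nose scene px 279.6 292.2 [ 0.6867 -0.0916]
ear scene px 354.5 188.2 [0.4433 0.0841]
spot scene px 361.8 223.6 [0.5577 0.074 ]
lpot scene px 291.3 225.0 [ 0.5447 -0.0569]
plinth scene px 380.5 281.7 [0.6845 0.0804]
post [0.6789602  0.07858414 0.0594849 ]
```

```bash
cat > go.py <<'E'
from h import *
from scipy.spatial.transform import Rotation as Ro
def pose():
    s=ctrl.get_state(); R=Ro.from_rotvec(s["tool_rot"]).as_matrix()
    return s,np.array(s["position"]),R,np.degrees(np.arctan2(R[1,0],R[0,0]))
def plan(*wps):
    s,p,R,yaw=pose(); print("t",round(s["time"],2),"p",p.round(4),"yaw",yaw.round(1),"tilt",np.degrees(np.arccos(-R[2,2])).round(2),"grip",round(s["grip_width"]*87,1),"F",np.round(s["ft_force"],1),"q1,7",np.round(s["joint_positions"][[0,6]],2))
    q=p
    for x,y,z,yw in wps:
        T=np.array([x,y,z]); d=R.T@(T-p)/.3; sp=-((yw-yaw+180)%360-180)/180
        print((d).round(3).tolist(),round(sp,3),"rows>=",max(np.linalg.norm(T-q)/.0625,abs(sp)*180/10.7).round(1)); q=T
E
python3 - <<'E'
from go import *
plan((.38,-.42,.30,-81.8),(.45,-.25,.28,-81.8),(.455,.081,.20,-81.8),(.4385,.081,.10,-81.8))
E
```

```text
t 0.35 p [ 0.266  -0.593   0.2364] yaw -65.8 tilt 0.02 grip 87.1 F [ 1.4  0.4 -0. ] q1,7 [ 1.16 -0.06]
[-0.371, -0.583, -0.212] 0.089 rows>= 3.5
[-0.792, -1.027, -0.145] 0.089 rows>= 3.0
[-1.792, -1.494, 0.122] 0.089 rows>= 5.4
[-1.814, -1.444, 0.455] 0.089 rows>= 1.6
```

Candidates, with top-view pixels:
- **Nose cast:** white square at (373,217). The white foot cast at (326,141) is something else.
- **Ear cast:** white round plaque at (292,322).
- **Plinth:** dark base with a steel post at (298,217). The blue look-alikes are at (260,206) and (274,156).
- **Small pot:** terracotta at (299,269). The pink look-alike is at (334,222) and the large pot at (357,273).
- **Beater:** flat paddle at (367,323). The two thin sticks at (305,366) and (340,380) are not it.

The close crops confirm these choices. I'll start with the ear cast.

Request:
{"name": "drive_tool", "arguments": {"rows": [[[-0.19,-0.29,-0.21,0.05,0],[-0.37,-0.58,-0.21,0.089,0],[-0.37,-0.58,-0.21,0.089,0],[-0.58,-0.8,-0.18,0.089,0],[-0.79,-1.0,-0.15,0.089,0],[-0.79,-1.0,-0.15,0.089,0],[-0.79,-1.0,-0.15,0.089,0],[-0.79,-1.0,-0.15,0.089,0]]], "grip_force": 20}}

```text
time: 1.35
position: [0.4435, -0.2522, 0.2818]
tool_rot: [2.378, -2.053, 0.001]
ft_force: [-0.7, -0.6, -0.4]
grip_width: 0.996
```

```bash
python3 - <<'E'
from go import *
plan((.455,.04,.20,-81.8),(.4385,.081,.10,-81.8))
E
```

```text
t 1.35 p [ 0.4435 -0.2522  0.2818] yaw -81.6 tilt 0.04 grip 86.7 F [-0.7 -0.6 -0.4] q1,7 [ 0.77 -0.96]
[-0.958, -0.18, 0.272] 0.001 rows>= 4.9
[-1.102, -0.145, 0.606] 0.001 rows>= 1.7
```

Request:
{"name": "drive_tool", "arguments": {"rows": [[[-0.2,-0.1,0.05,0,0],[-0.4,-0.18,0.1,0,0],[-0.6,-0.18,0.2,0,0],[-0.8,-0.18,0.25,0,0],[-0.96,-0.18,0.3,0,0],[-0.96,-0.18,0.3,0,0],[-0.96,-0.18,0.3,0,0]]]}}

```text
time: 2.22
position: [0.4559, 0.0367, 0.1918]
tool_rot: [2.371, -2.06, 0.001]
ft_force: [-0.3, -0.3, -0.6]
grip_width: 1.001
```

```bash
python3 - <<'E'
from go import *
plan((.4385,.081,.08,-81.8),(.4385,.081,.021,-81.8))
E
```

```text
t 2.23 p [0.4559 0.0367 0.1918] yaw -82.0 tilt 0.06 grip 87.1 F [-0.3 -0.3 -0.6] q1,7 [ 0.49 -1.54]
[-0.155, 0.037, 0.372] -0.001 rows>= 1.9
[-0.155, 0.037, 0.569] -0.001 rows>= 0.9
```

Request:
{"name": "drive_tool", "arguments": {"rows": [[[-0.155,0.037,0.15,0,0],[-0.155,0.037,0.3,0,0],[-0.155,0.037,0.37,0,0],[-0.155,0.037,0.37,0,0],[-0.155,0.037,0.37,0,0]]]}}

```text
time: 2.85
position: [0.4393, 0.082, 0.0817]
tool_rot: [-2.37, 2.06, -0.002]
ft_force: [0.3, -0.1, -0.2]
grip_width: 0.995
```

```bash
python3 - <<'E'
from go import *
plan((.4385,.081,.021,-81.8))
t=ctrl.get_image("scene"); cv2.imwrite("pics/s1.png",cv2.resize(t["img"][100:300,220:460],None,fx=3,fy=3))
E
```

```text
t 2.85 p [0.4393 0.082  0.0817] yaw -82.0 tilt 0.11 grip 86.6 F [ 0.3 -0.1 -0.2] q1,7 [ 0.42 -1.71]
[0.003, 0.003, 0.202] -0.001 rows>= 1.0
```

View pics/s1.png

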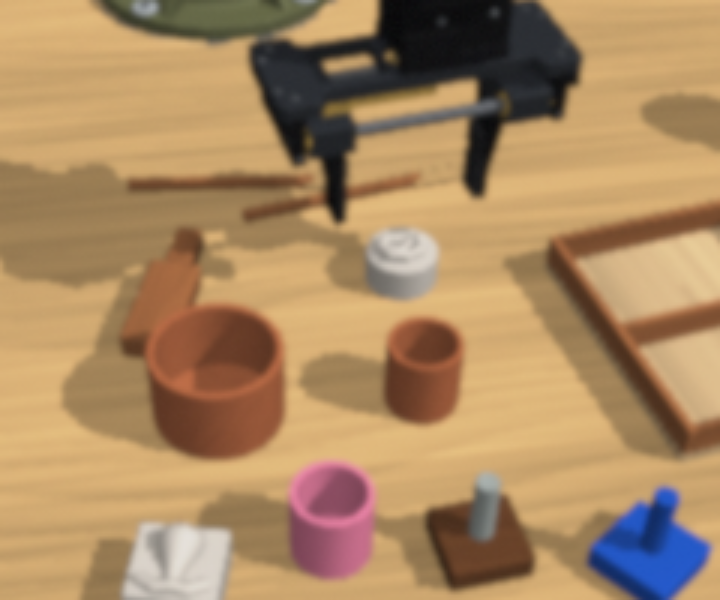

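The jaws straddle the ear cast: the fingertips are at crop (338,215) and (475,190), with the cast at (402,260) directly below. Descending to grip.

Request:
{"name": "drive_tool", "arguments": {"rows": [[[0,0,0.1,0,0],[0,0,0.17,0,0],[0,0,0.202,0,0],[0,0,0.202,0,0],[0,0,0.202,0,255],[0,0,0.202,0,255],[0,0,0.202,0,255],[0,0,0.202,0,255],[0,0,0.202,0,255],[0,0,0.202,0,255],[0,0,0.1,0,255],[0,0,-0.05,0,255],[0,0,-0.2,0,255],[0,0,-0.2,0,255],[0,0,-0.2,0,255]]]}}

```text
time: 4.78
position: [0.437, 0.0829, 0.1396]
tool_rot: [2.373, -2.057, -0.001]
ft_force: [0.4, 0.0, -1.3]
grip_width: 0.568
```

```bash
python3 - <<'E'
from go import *
plan((.45,-.06,.14,-81.8),(.42,-.22,.14,-81.8),(.376,-.3134,.10,-81.8),(.376,-.3134,.03,-81.8))
t=ctrl.get_image("scene"); cv2.imwrite("pics/s2.png",cv2.resize(t["img"][60:260,220:460],None,fx=3,fy=3))
E
```

```text
t 4.78 p [0.437  0.0829 0.1396] yaw -81.9 tilt 0.09 grip 49.4 F [ 0.4  0.  -1.3] q1,7 [ 0.45 -1.66]
[0.478, 0.025, -0.001] -0.0 rows>= 2.3
[0.992, 0.199, -0.001] -0.0 rows>= 2.6
[1.279, 0.388, 0.133] -0.0 rows>= 1.8
[1.279, 0.388, 0.366] -0.0 rows>= 1.1
```

View pics/s2.png

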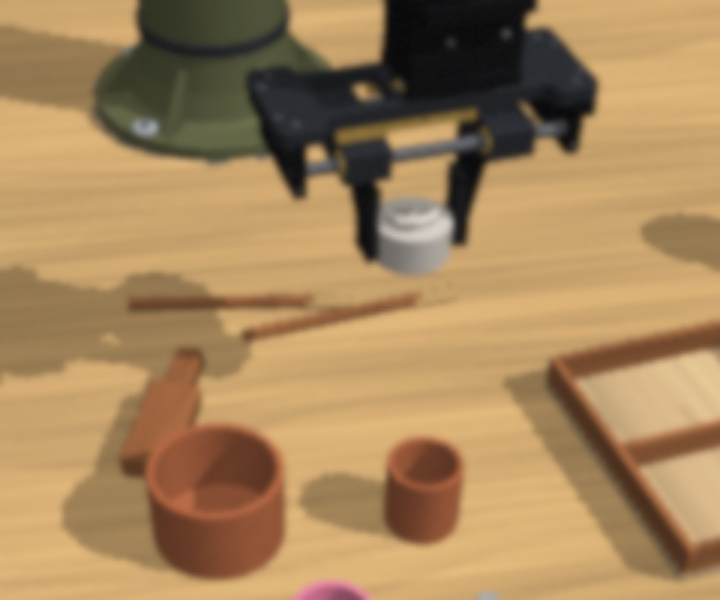

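The ear cast is held level at crop (413,235), and the 49.4 mm opening matches its 50 mm diameter. Carrying it to the near bay of tray_three.

Request:
{"name": "drive_tool", "arguments": {"rows": [[[0.16,0.01,0,0,255],[0.32,0.02,0,0,255],[0.48,0.03,0,0,255],[0.65,0.08,0,0,255],[0.82,0.14,0,0,255],[0.99,0.2,0,0,255],[0.99,0.25,0,0,255],[0.99,0.3,0,0,255],[0.99,0.3,0,0,255]]]}}

```text
time: 5.95
position: [0.3895, -0.2225, 0.1397]
tool_rot: [2.374, -2.057, -0.003]
ft_force: [-0.1, 0.4, -2.6]
grip_width: 0.571
```

```bash
python3 - <<'E'
from go import *
plan((.376,-.3134,.07,-81.8),(.376,-.3134,.029,-81.8))
E
```

```text
t 5.95 p [ 0.3895 -0.2225  0.1397] yaw -81.8 tilt 0.12 grip 49.7 F [-0.1  0.4 -2.6] q1,7 [ 0.8  -0.96]
[0.294, 0.087, 0.232] -0.0 rows>= 1.8
[0.294, 0.087, 0.369] -0.0 rows>= 0.7
```

Request:
{"name": "drive_tool", "arguments": {"rows": [[[0.15,0.05,0,0,255],[0.294,0.087,0.05,0,255],[0.294,0.087,0.18,0,255],[0.294,0.087,0.2,0,255],[0.294,0.087,0.2,0,255],[0.294,0.087,0.2,0,255]]]}}

```text
time: 6.7
position: [0.3789, -0.3145, 0.0821]
tool_rot: [-2.375, 2.056, -0.004]
ft_force: [0.2, -0.1, -1.4]
grip_width: 0.567
```

```bash
python3 - <<'E'
from go import *
plan((.376,-.3134,.028,-81.8))
for n,b in(("top",(400,250,540,390)),("scene",(90,120,250,280))):
    t=ctrl.get_image(n); cv2.imwrite(f"pics/{n}3.png",cv2.resize(t["img"][b[1]:b[3],b[0]:b[2]],None,fx=4,fy=4))
    print(n,proj(t,(.376,-.3134,.045)))
E
```

```text
t 6.7 p [ 0.3789 -0.3145  0.0821] yaw -81.8 tilt 0.16 grip 49.4 F [ 0.2 -0.1 -1.4] q1,7 [ 0.87 -0.82]
[-0.005, 0.009, 0.18] 0.0 rows>= 0.9
top [475.21970299 355.13173954]
scene [156.32149841 174.71781596]
```

View pics/scene3.png

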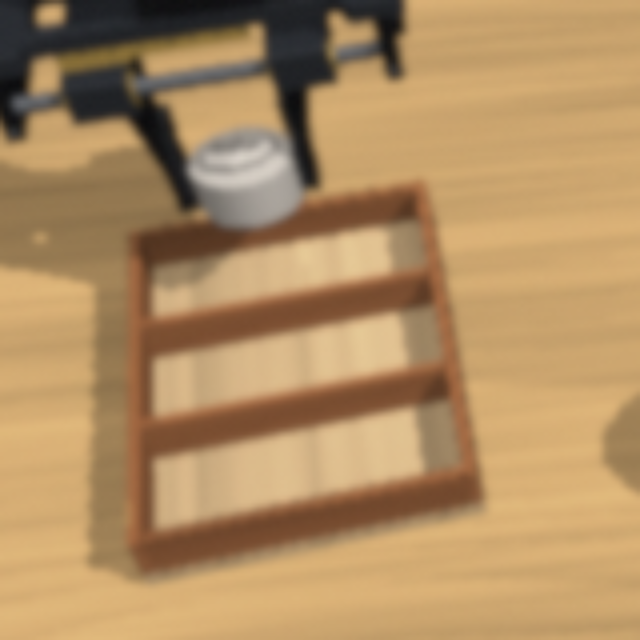

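View pics/top3.png

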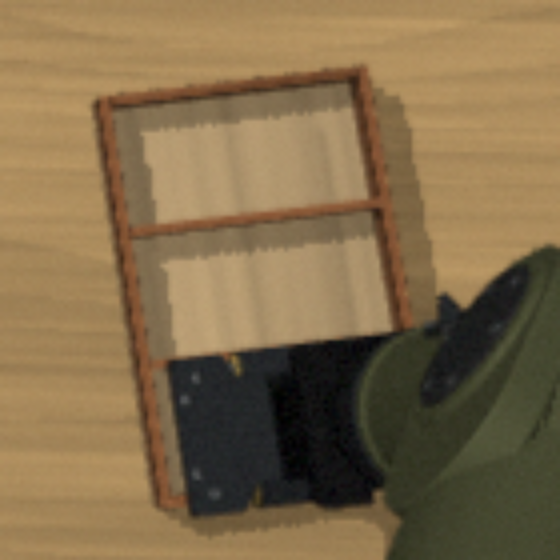

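```bash
python3 - <<'E'
from go import *
s=ctrl.get_image("scene")
C=lambda u,v:(90+u/4,120+v/4)
for p in [(292.7,349.3),(130,240),(425,185),(480,475),(135,545)]: print(ray(s,*C(*p),.028).round(4))
print("ear",ray(s,*C(247,178),.0821-.021+.014).round(4), pose()[1])
E
```

```text
[ 0.4582 -0.2969  0.028 ]
[ 0.3606 -0.3875  0.028 ]
[ 0.3367 -0.2389  0.028 ]
[ 0.5565 -0.2056  0.028 ]
[ 0.5763 -0.3533  0.028 ]
ear [ 0.3819 -0.3135  0.0751] [ 0.3783108  -0.31481155  0.08175801]
```

```bash
python3 - <<'E'
from go import *
t=ctrl.get_image("top");s=ctrl.get_image("scene")
C=lambda u,v:(400+u/4,250+v/4)
D=lambda u,v:(90+u/4,120+v/4)
# far divider top centre: inner ends at rims
for n,d,f,ps in(("top",t,C,[(133,235),(380,204)]),("scene",s,D,[(150,432),(447,376)]),):
    P=[ray(d,*f(*p),.028) for p in ps]; m=(P[0]+P[1])/2; e=P[1]-P[0]; print(n,[p.round(4).tolist() for p in P],"len",np.linalg.norm(e).round(4),"mid",m.round(4),"C",(m-.0365*np.array([.99,.143,0])).round(4))
plan((.380,-.311,.028,-81.8))
E
```

```text
top [[0.4741, -0.228, 0.028], [0.4947, -0.3644, 0.028]] len 0.1379 mid [ 0.4844 -0.2962  0.028 ] C [ 0.4483 -0.3014  0.028 ]
scene [[0.5059, -0.357, 0.028], [0.4885, -0.2225, 0.028]] len 0.1356 mid [ 0.4972 -0.2897  0.028 ] C [ 0.461  -0.2949  0.028 ]
t 6.95 p [ 0.3779 -0.3148  0.0813] yaw -81.8 tilt 0.08 grip 49.5 F [-0.9  0.1 -1.4] q1,7 [ 0.87 -0.82]
[-0.012, -0.008, 0.178] -0.0 rows>= 0.9
```

Request:
{"name": "drive_tool", "arguments": {"rows": [[[-0.018,-0.008,0.05,0,255],[-0.018,-0.01,0.082,0,255],[-0.018,-0.01,0.082,0,255],[-0.018,-0.01,0.082,0,255]]]}}

```text
time: 7.45
position: [0.3797, -0.3089, 0.0558]
tool_rot: [2.374, -2.058, -0.0]
ft_force: [-0.1, -0.2, -1.9]
grip_width: 0.569
```

```bash
python3 - <<'E'
from go import *
plan((.380,-.309,.028,-81.8))
t=ctrl.get_image("scene"); cv2.imwrite("pics/s4.png",cv2.resize(t["img"][130:250,110:230],None,fx=5,fy=5,interpolation=cv2.INTER_CUBIC))
E
```

```text
t 7.45 p [ 0.3797 -0.3089  0.0558] yaw -81.9 tilt 0.01 grip 49.5 F [-0.1 -0.2 -1.9] q1,7 [ 0.86 -0.84]
[0.001, -0.001, 0.093] -0.0 rows>= 0.4
```

View pics/s4.png

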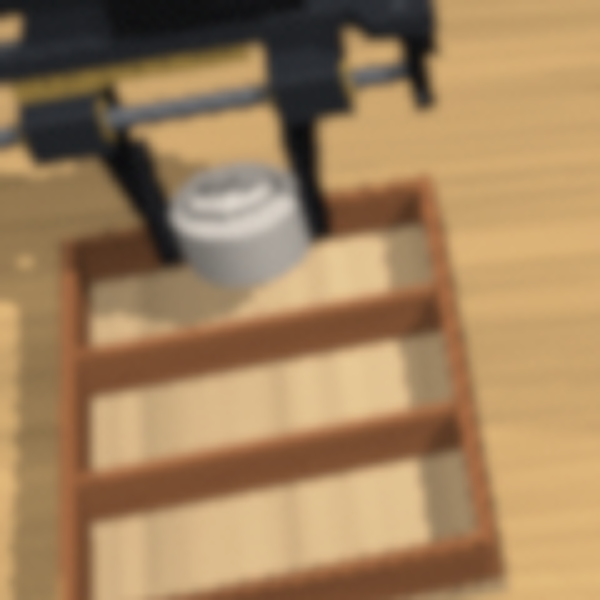

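The ear cast's bottom edge at crop (243,287) sits about 4–6 mm toward the robot from mid-bay. I'll shift +4 mm in x and y, then lower it.

Request:
{"name": "drive_tool", "arguments": {"rows": [[[-0.01,-0.014,0,0,255],[-0.01,-0.014,0.05,0,255],[-0.01,-0.014,0.09,0,255],[-0.01,-0.014,0.093,0,255],[-0.01,-0.014,0.093,0,255]]]}}

```text
time: 8.12
position: [0.3832, -0.3051, 0.0277]
tool_rot: [2.374, -2.058, -0.001]
ft_force: [0.5, -0.7, -1.6]
grip_width: 0.567
```

```bash
python3 - <<'E'
from go import *
plan((.384,-.305,.028,-81.8))
t=ctrl.get_image("scene"); cv2.imwrite("pics/s5.png",cv2.resize(t["img"][130:250,110:230],None,fx=5,fy=5,interpolation=cv2.INTER_CUBIC))
E
```

```text
t 8.12 p [ 0.3832 -0.3051  0.0277] yaw -81.9 tilt 0.04 grip 49.3 F [ 0.5 -0.7 -1.6] q1,7 [ 0.85 -0.87]
[-0.0, -0.003, -0.001] -0.0 rows>= 0.0
```

View pics/s5.png

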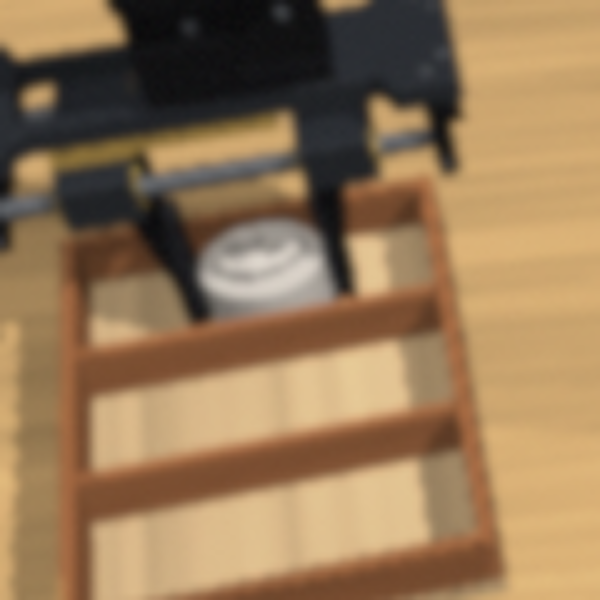

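Request:
{"name": "drive_tool", "arguments": {"rows": [[[0,0,0.003,0,255],[0,0,0.003,0,80],[0,0,0.003,0,80],[0,0,0.003,0,80],[0,0,-0.1,0,80],[0,0,-0.3,0,0],[0,0,-0.45,0,0],[-0.2,0,-0.45,0,0],[-0.4,0,-0.45,0,0],[-0.6,0,-0.45,0,0],[-0.8,0,-0.45,0,0],[-0.9,0,-0.45,0,0],[-0.9,-0.2,-0.45,0,0],[-0.9,-0.3,-0.45,0,0],[-0.9,-0.3,-0.45,0,0]]]}}

```text
time: 10.05
position: [0.4357, -0.0243, 0.1631]
tool_rot: [-2.375, 2.055, 0.001]
ft_force: [-0.1, -0.3, -0.3]
grip_width: 1.001
```

```bash
python3 - <<'E'
from go import *
plan((.555,.0705,.12,-81.8),(.555,.0705,.028,-81.8))
t=ctrl.get_image("scene"); cv2.imwrite("pics/s6.png",cv2.resize(t["img"][90:330,90:410],None,fx=2.5,fy=2.5,interpolation=cv2.INTER_CUBIC))
E
```

```text
t 10.05 p [ 0.4357 -0.0243  0.1631] yaw -81.7 tilt 0.08 grip 87.1 F [-0.1 -0.3 -0.3] q1,7 [ 0.55 -1.39]
[-0.255, -0.439, 0.144] 0.0 rows>= 2.5
[-0.255, -0.439, 0.451] 0.0 rows>= 1.5
```

View pics/s6.png

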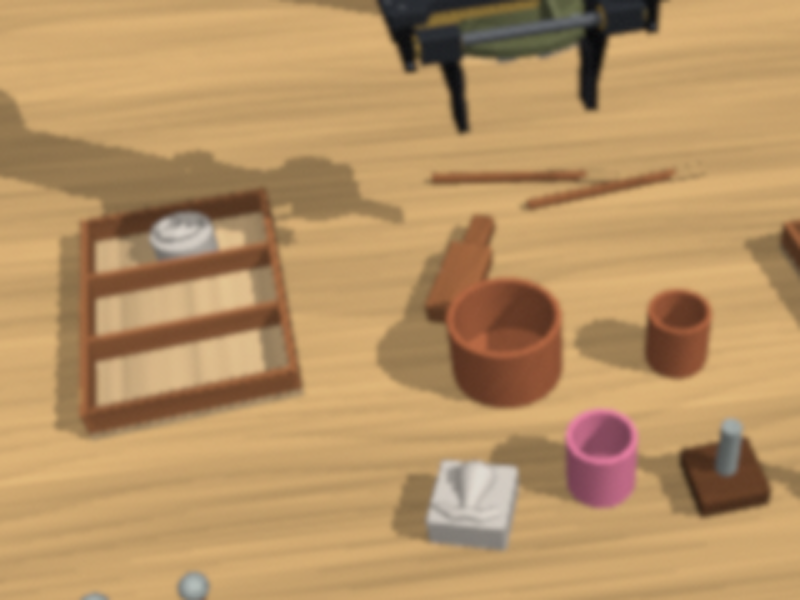

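The ear cast sits in the near bay at crop (183,237). Next is the small pot.

Request:
{"name": "drive_tool", "arguments": {"rows": [[[-0.12,-0.15,0,0,0],[-0.2,-0.3,0,0,0],[-0.262,-0.445,0.05,0,0],[-0.262,-0.445,0.14,0,0],[-0.262,-0.445,0.14,0,0],[-0.262,-0.445,0.14,0,0]]]}}

```text
time: 10.85
position: [0.555, 0.0707, 0.1219]
tool_rot: [2.372, -2.059, 0.002]
ft_force: [0.4, -0.1, 0.4]
grip_width: 1.0
```

```bash
python3 - <<'E'
from go import *
plan((.557,.072,.032,-81.8))
t=ctrl.get_image("scene"); cv2.imwrite("pics/s7.png",cv2.resize(t["img"][130:270,280:440],None,fx=5,fy=4,interpolation=cv2.INTER_CUBIC))
E
```

```text
t 10.85 p [0.555  0.0707 0.1219] yaw -81.9 tilt 0.07 grip 87.0 F [ 0.4 -0.1  0.4] q1,7 [ 0.38 -1.75]
[-0.004, -0.007, 0.3] -0.001 rows>= 1.4
```

View pics/s7.png

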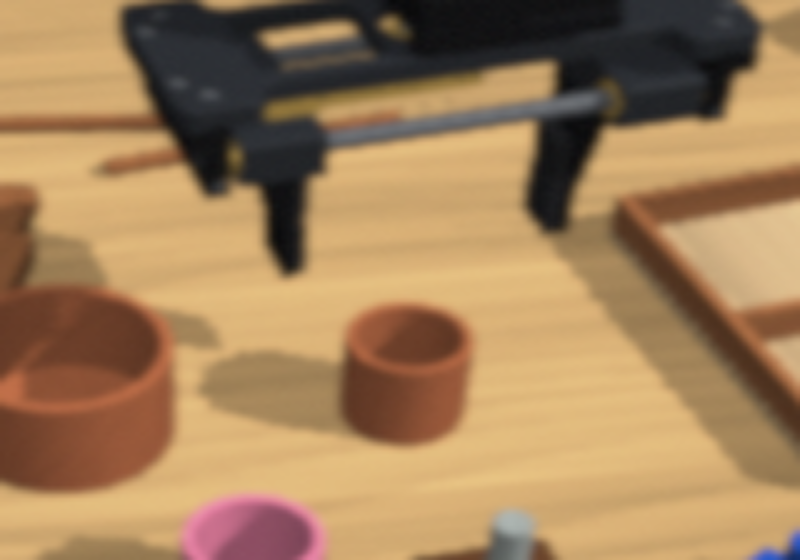

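Request:
{"name": "drive_tool", "arguments": {"rows": [[[-0.004,-0.007,0.15,0,0],[-0.004,-0.007,0.25,0,0],[-0.004,-0.007,0.3,0,0],[-0.004,-0.007,0.3,0,0],[-0.004,-0.007,0.3,0,255],[-0.004,-0.007,0.3,0,255],[-0.004,-0.007,0.3,0,255],[-0.004,-0.007,0.3,0,255],[-0.004,-0.007,0.3,0,255],[-0.004,-0.007,0.3,0,255],[0,0,0.15,0,255],[0,0,0,0,255],[0,0,-0.1,0,255],[0,0,-0.1,0,255],[0,0,-0.1,0,255]]]}}

```text
time: 12.78
position: [0.5544, 0.0712, 0.1498]
tool_rot: [2.372, -2.057, -0.002]
ft_force: [-0.1, -0.3, -0.9]
grip_width: 0.543
```

```bash
python3 - <<'E'
from go import *
C=np.array([.456,-.299]); f=C+.073*np.array([.99,.143]); print(f)
plan((.54,-.17,.155,-81.8),(*f,.08,-81.8))
t=ctrl.get_image("scene"); cv2.imwrite("pics/s8.png",cv2.resize(t["img"][90:270,240:440],None,fx=4,fy=3.3,interpolation=cv2.INTER_CUBIC))
E
```

```text
[ 0.52827  -0.288561]
t 12.78 p [0.5544 0.0712 0.1498] yaw -81.9 tilt 0.11 grip 47.2 F [-0.1 -0.3 -0.9] q1,7 [ 0.39 -1.73]
[0.789, 0.162, -0.017] -0.0 rows>= 3.9
[1.175, 0.256, 0.233] -0.0 rows>= 2.3
```

View pics/s8.png

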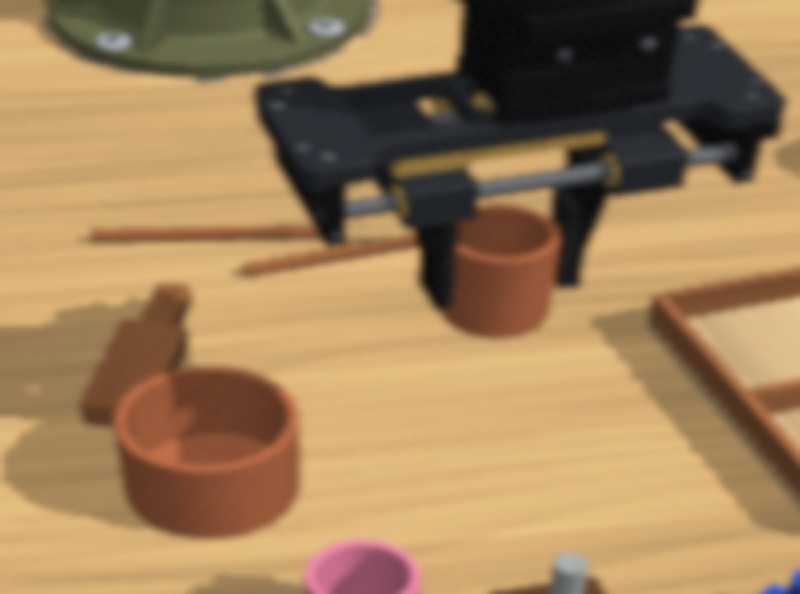

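The small pot is held upright at crop (500,270) with a 47.2 mm opening. Carrying it to the far bay.

Request:
{"name": "drive_tool", "arguments": {"rows": [[[0.18,0.04,-0.02,0,255],[0.36,0.08,-0.02,0,255],[0.54,0.12,-0.02,0,255],[0.72,0.16,-0.02,0,255],[0.86,0.19,-0.02,0,255],[1.0,0.256,0,0,255],[1.0,0.256,0,0,255],[1.0,0.256,0,0,255]]]}}

```text
time: 13.82
position: [0.5212, -0.2355, 0.1496]
tool_rot: [-2.373, 2.058, 0.004]
ft_force: [0.1, 0.4, -0.7]
grip_width: 0.538
```

```bash
python3 - <<'E'
from go import *
plan((.529,-.2875,.068,-81.8))
E
```

```text
t 13.82 p [ 0.5212 -0.2355  0.1496] yaw -81.9 tilt 0.16 grip 46.8 F [ 0.1  0.4 -0.7] q1,7 [ 0.78 -1.14]
[0.176, -0.002, 0.272] -0.0 rows>= 1.6
```

Request:
{"name": "drive_tool", "arguments": {"rows": [[[0.1,0,0.02,0,255],[0.176,-0.002,0.1,0,255],[0.176,-0.002,0.22,0,255],[0.176,-0.002,0.272,0,255],[0.176,-0.002,0.272,0,255],[0.176,-0.002,0.272,0,255]]]}}

```text
time: 14.58
position: [0.5311, -0.2881, 0.0708]
tool_rot: [-2.375, 2.056, -0.003]
ft_force: [0.1, -0.1, -0.6]
grip_width: 0.542
```

```bash
python3 - <<'E'
from go import *
plan((.529,-.2875,.038,-81.8))
t=ctrl.get_image("scene"); cv2.imwrite("pics/s9.png",cv2.resize(t["img"][150:270,110:230],None,fx=5,fy=5,interpolation=cv2.INTER_CUBIC))
E
```

```text
t 14.57 p [ 0.5311 -0.2881  0.0708] yaw -81.8 tilt 0.12 grip 47.1 F [ 0.1 -0.1 -0.6] q1,7 [ 0.8  -1.11]
[-0.003, 0.007, 0.109] 0.0 rows>= 0.5
```

View pics/s9.png

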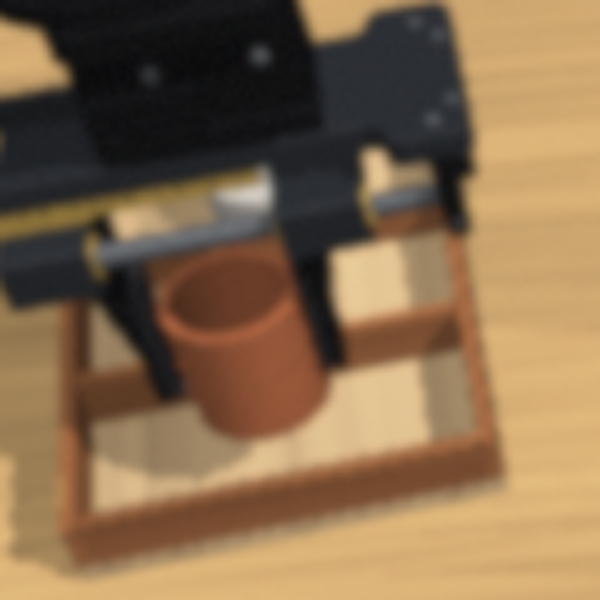

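Request:
{"name": "drive_tool", "arguments": {"rows": [[[-0.002,0,0.05,0,255],[-0.002,0,0.09,0,255],[-0.002,0,0.107,0,255],[-0.002,0,0.109,0,255],[-0.002,0,0.109,0,255]]]}}

```text
time: 15.25
position: [0.5288, -0.2875, 0.0371]
tool_rot: [2.373, -2.057, -0.004]
ft_force: [-3.7, 1.7, 6.4]
grip_width: 0.546
```

```bash
python3 - <<'E'
from go import *
plan((.529,-.2875,.038,-81.8))
t=ctrl.get_image("scene"); cv2.imwrite("pics/s10.png",cv2.resize(t["img"][150:270,110:230],None,fx=5,fy=5,interpolation=cv2.INTER_CUBIC))
E
```

```text
t 15.25 p [ 0.5288 -0.2875  0.0371] yaw -81.9 tilt 0.15 grip 47.5 F [-3.7  1.7  6.4] q1,7 [ 0.79 -1.12]
[0.0, -0.001, -0.003] -0.0 rows>= 0.0
```

View pics/s10.png

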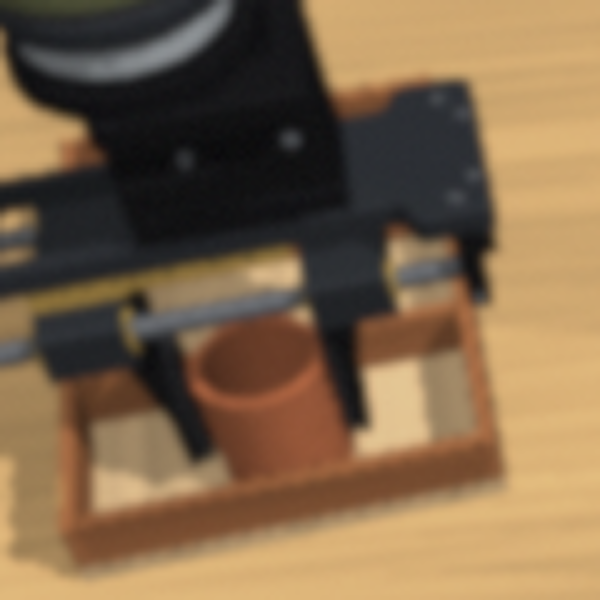

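Request:
{"name": "drive_tool", "arguments": {"rows": [[[0,0,0,0,85],[0,0,0,0,85],[0,0,0,0,85],[0,0,-0.15,0,85],[0,0,-0.35,0,0],[0,0,-0.48,0,0],[-0.2,-0.05,-0.48,0,0],[-0.4,-0.1,-0.48,0,0],[-0.6,-0.2,-0.48,0,0],[-0.8,-0.3,-0.48,0,0],[-0.9,-0.4,-0.48,0,0],[-0.9,-0.4,-0.48,0,0]]]}}

```text
time: 16.8
position: [0.6113, 0.0025, 0.1807]
tool_rot: [-2.38, 2.046, 0.002]
ft_force: [0.1, -0.8, 0.6]
grip_width: 0.999
```

```bash
python3 - <<'E'
from go import *
plan((.681,.079,.12,-81.8),(.681,.079,.040,-81.8))
t=ctrl.get_image("scene"); cv2.imwrite("pics/s11.png",cv2.resize(t["img"][90:330,90:410],None,fx=2.5,fy=2.5,interpolation=cv2.INTER_CUBIC))
E
```

```text
t 16.8 p [0.6113 0.0025 0.1807] yaw -81.4 tilt 0.21 grip 86.9 F [ 0.1 -0.8  0.6] q1,7 [ 0.45 -1.61]
[-0.217, -0.268, 0.204] 0.002 rows>= 1.9
[-0.216, -0.267, 0.47] 0.002 rows>= 1.3
```

View pics/s11.png

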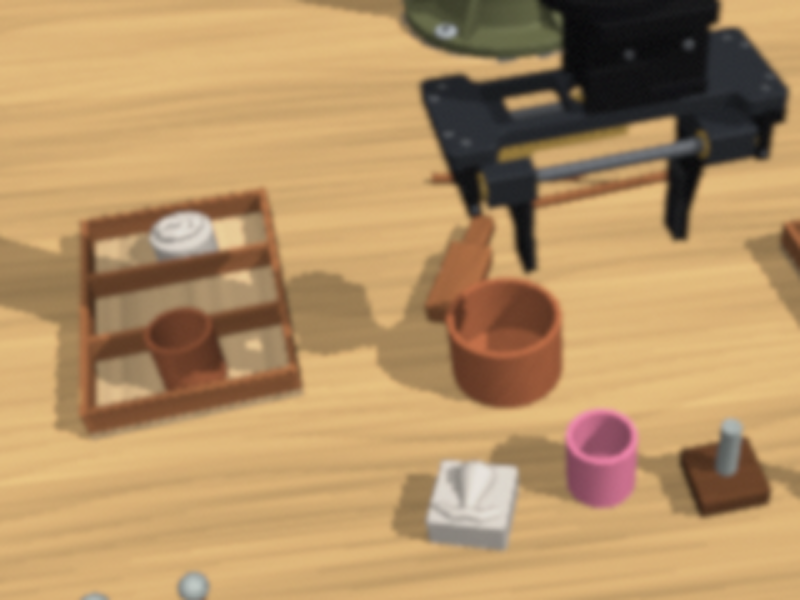

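The small pot stands in the far bay at crop (185,345). Before lowering over the plinth post I'll part-close the jaws to clear the pink pot.

Request:
{"name": "drive_tool", "arguments": {"rows": [[[-0.11,-0.14,0.02,0,138],[-0.217,-0.268,0.05,0,138],[-0.217,-0.268,0.15,0,138],[-0.217,-0.268,0.204,0,138],[-0.217,-0.268,0.204,0,138],[-0.217,-0.268,0.204,0,138]]]}}

```text
time: 17.6
position: [0.6811, 0.0708, 0.1207]
tool_rot: [-2.371, 2.06, -0.003]
ft_force: [0.7, -0.3, -0.5]
grip_width: 0.478
```

```bash
python3 - <<'E'
from go import *
plan((.681,.079,.042,-81.8))
t=ctrl.get_image("scene"); cv2.imwrite("pics/s12.png",cv2.resize(t["img"][180:320,310:470],None,fx=5,fy=4,interpolation=cv2.INTER_CUBIC))
E
```

```text
t 17.6 p [0.6811 0.0708 0.1207] yaw -82.0 tilt 0.1 grip 41.6 F [ 0.7 -0.3 -0.5] q1,7 [ 0.28 -1.77]
[-0.027, -0.003, 0.262] -0.001 rows>= 1.3
```

View pics/s12.png

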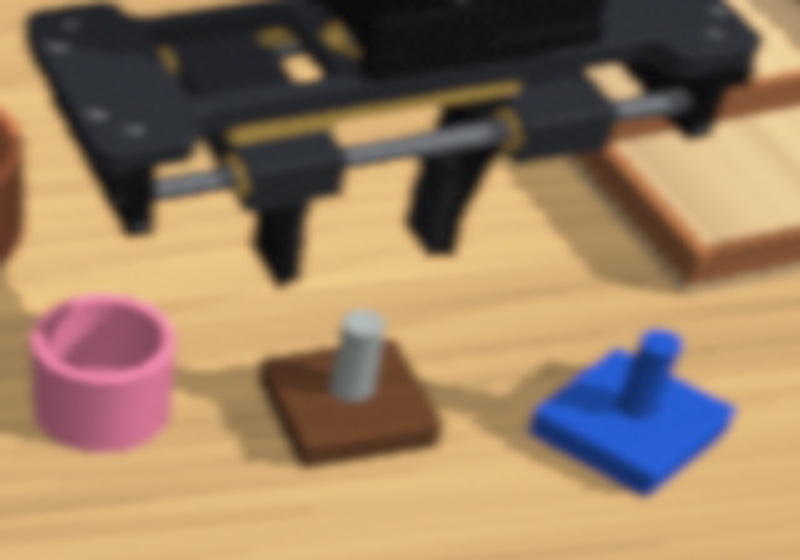

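Request:
{"name": "drive_tool", "arguments": {"rows": [[[-0.027,-0.003,0,0,138],[-0.027,-0.003,0.1,0,138],[-0.027,-0.003,0.1,0,138]]]}}

```text
time: 18.02
position: [0.6787, 0.0806, 0.0878]
tool_rot: [2.372, -2.055, -0.004]
ft_force: [0.2, -0.5, 0.3]
grip_width: 0.461
```

```bash
python3 - <<'E'
from go import *
plan((.681,.079,.042,-81.8))
t=ctrl.get_image("scene"); cv2.imwrite("pics/s13.png",cv2.resize(t["img"][180:320,310:470],None,fx=5,fy=4,interpolation=cv2.INTER_CUBIC))
E
```

```text
t 18.02 p [0.6787 0.0806 0.0878] yaw -81.8 tilt 0.23 grip 40.1 F [ 0.2 -0.5  0.3] q1,7 [ 0.26 -1.8 ]
[0.006, -0.008, 0.153] -0.0 rows>= 0.7
```

View pics/s13.png

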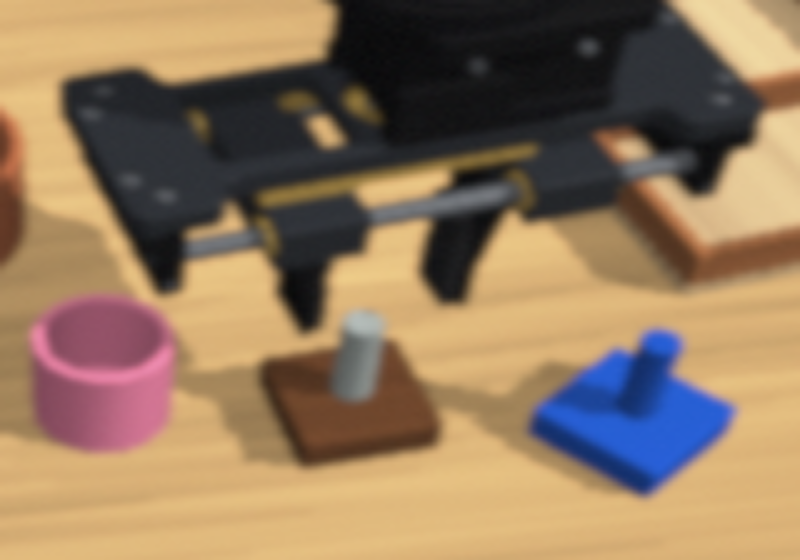

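```bash
python3 - <<'E'
from go import *
s=ctrl.get_image("scene");p=pose()[1]
print("tip proj",proj(s,(p[0],p[1],p[2]-.014)),"obs tips mid px",310+378/5-.4,180+313/4-.4)
print("post top ray scene",ray(s,310+361/5-.4,180+320/4-.4,.062))
t=ctrl.get_image("top")
E
```

```text
tip proj [384.14678117 254.32255631] obs tips mid px 385.20000000000005 257.85
post top ray scene [0.67915761 0.07864121 0.062     ]
```

Request:
{"name": "drive_tool", "arguments": {"rows": [[[0.006,-0.004,0.08,0,138],[0.006,-0.004,0.14,0,138],[0.006,-0.004,0.153,0,138],[0.006,-0.004,0.153,0,138],[0.006,-0.004,0.153,0,255],[0.006,-0.004,0.153,0,255],[0.006,-0.004,0.153,0,255],[0.006,-0.004,0.153,0,255],[0.006,-0.004,0.153,0,255],[0.006,-0.004,0,0,255],[0,0,-0.15,0,255],[0,0,-0.25,0,255],[0,0,-0.25,0,255],[0,0,-0.25,0,255]]], "grip_force": 30}}

```text
time: 19.92
position: [0.6795, 0.0799, 0.1629]
tool_rot: [2.372, -2.057, -0.002]
ft_force: [0.0, -0.5, -2.3]
grip_width: 0.152
```

```bash
python3 - <<'E'
from go import *
plan((.54,-.17,.165,-81.8),(.4565,-.298,.165,-81.8))
t=ctrl.get_image("scene"); cv2.imwrite("pics/s14.png",cv2.resize(t["img"][140:320,270:470],None,fx=4,fy=3.3,interpolation=cv2.INTER_CUBIC))
E
```

```text
t 19.93 p [0.6795 0.0799 0.1629] yaw -81.9 tilt 0.14 grip 13.2 F [ 0.  -0.5 -2.3] q1,7 [ 0.27 -1.77]
[0.759, 0.578, -0.005] -0.0 rows>= 4.6
[1.142, 0.914, -0.004] -0.0 rows>= 2.4
```

View pics/s14.png

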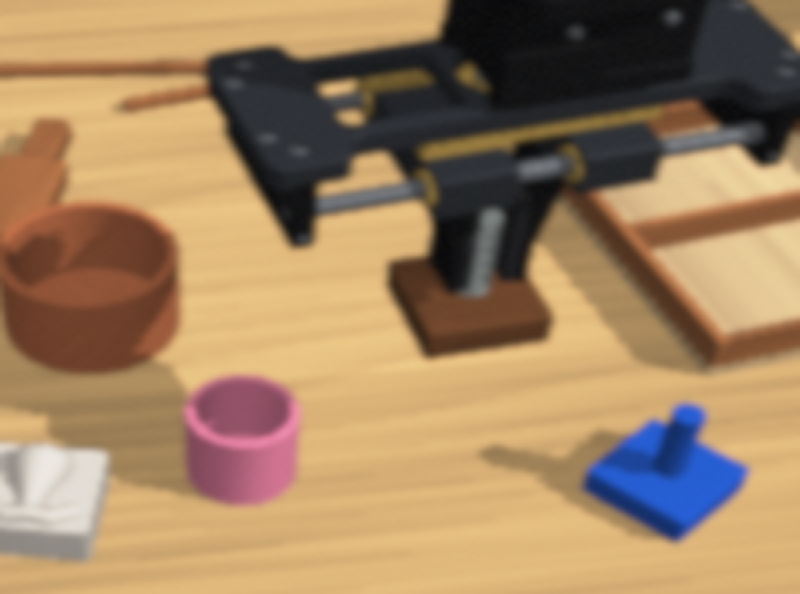

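The plinth is held by its post at crop (485,260), level, with a 13.2 mm opening. Carrying it to the middle bay.

Request:
{"name": "drive_tool", "arguments": {"rows": [[[0.15,0.12,0,0,255],[0.3,0.24,0,0,255],[0.45,0.36,0,0,255],[0.6,0.48,0,0,255],[0.75,0.6,0,0,255],[0.87,0.7,0,0,255],[1.0,0.8,0,0,255],[1.0,0.9,0,0,255],[1.0,0.9,0,0,255],[1.0,0.9,0,0,255]]]}}

```text
time: 21.22
position: [0.4558, -0.2542, 0.1637]
tool_rot: [-2.374, 2.057, 0.002]
ft_force: [1.0, -0.0, -0.6]
grip_width: 0.149
```

```bash
python3 - <<'E'
from go import *
plan((.4565,-.298,.13,-81.8),(.4565,-.298,.08,-81.8))
E
```

```text
t 21.23 p [ 0.4558 -0.2542  0.1637] yaw -81.8 tilt 0.06 grip 13.0 F [ 1.  -0.  -0.6] q1,7 [ 0.9  -1.02]
[0.145, 0.018, 0.112] -0.0 rows>= 0.9
[0.145, 0.018, 0.279] -0.0 rows>= 0.8
```

Request:
{"name": "drive_tool", "arguments": {"rows": [[[0.145,0.018,0.03,0,255],[0.145,0.018,0.15,0,255],[0.145,0.018,0.24,0,255],[0.145,0.018,0.279,0,255],[0.145,0.018,0.279,0,255],[0.145,0.018,0.279,0,255]]]}}

```text
time: 21.98
position: [0.4576, -0.2989, 0.082]
tool_rot: [-2.374, 2.057, -0.003]
ft_force: [0.4, 0.4, -2.0]
grip_width: 0.153
```

```bash
python3 - <<'E'
from go import *
plan((.4565,-.298,.048,-81.8))
t=ctrl.get_image("scene"); cv2.imwrite("pics/s15.png",cv2.resize(t["img"][140:260,110:230],None,fx=5,fy=5,interpolation=cv2.INTER_CUBIC))
E
```

```text
t 21.98 p [ 0.4576 -0.2989  0.082 ] yaw -81.8 tilt 0.12 grip 13.3 F [ 0.4  0.4 -2. ] q1,7 [ 0.92 -1.  ]
[-0.004, 0.003, 0.113] -0.0 rows>= 0.5
```

View pics/s15.png

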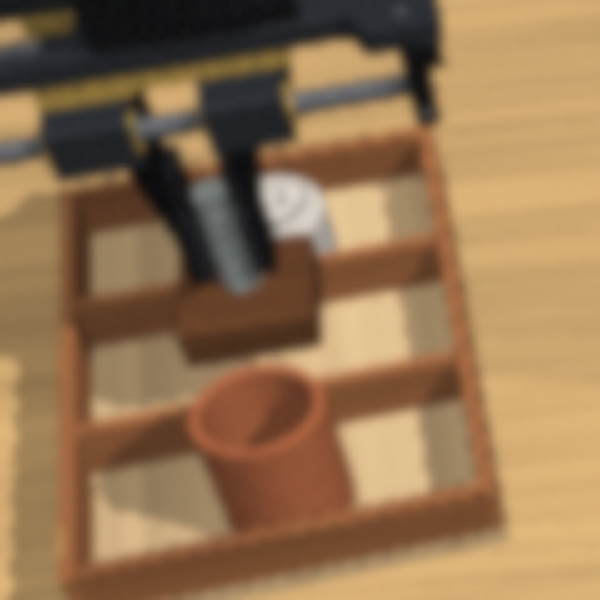

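Request:
{"name": "drive_tool", "arguments": {"rows": [[[0.001,-0.008,0,0,255],[0.001,-0.008,0.05,0,255],[0.001,-0.008,0.09,0,255],[0.001,-0.008,0.11,0,255],[0.001,-0.008,0.112,0,255],[0.001,-0.008,0.112,0,255]]]}}

```text
time: 22.78
position: [0.4579, -0.2981, 0.0494]
tool_rot: [2.372, -2.057, -0.005]
ft_force: [-8.8, 5.6, 22.2]
grip_width: 0.153
```

```bash
python3 - <<'E'
from go import *
plan((.4565,-.298,.048,-81.8))
t=ctrl.get_image("scene"); cv2.imwrite("pics/s16.png",cv2.resize(t["img"][140:260,110:230],None,fx=5,fy=5,interpolation=cv2.INTER_CUBIC))
E
```

```text
t 22.77 p [ 0.4579 -0.2981  0.0494] yaw -81.8 tilt 0.2 grip 13.3 F [-8.8  5.6 22.2] q1,7 [ 0.91 -1.02]
[-0.001, 0.005, 0.005] -0.0 rows>= 0.0
```

View pics/s16.png

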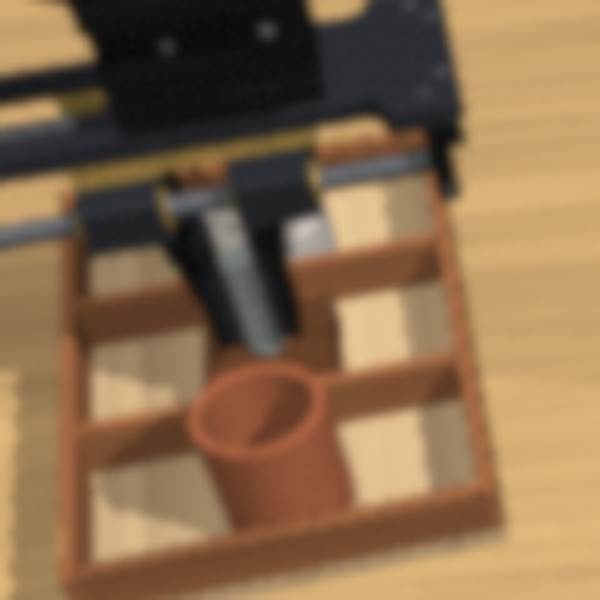

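Request:
{"name": "drive_tool", "arguments": {"rows": [[[0,0,-0.006,0,255],[0,0,-0.006,0,160],[0,0,-0.006,0,130],[0,0,-0.006,0,130],[0,0,-0.1,0,130],[0,0,-0.3,0,130],[0,0,-0.45,0,60],[0,0,-0.45,0,0],[-0.15,-0.15,-0.45,0,0],[-0.3,-0.3,-0.45,0,0],[-0.45,-0.45,-0.45,0,0],[-0.6,-0.6,-0.45,0,0],[-0.6,-0.6,-0.45,0,0]]]}}

```text
time: 24.45
position: [0.6129, -0.0877, 0.1806]
tool_rot: [-2.381, 2.045, 0.006]
ft_force: [-0.2, 0.4, -0.2]
grip_width: 1.002
```

```bash
python3 - <<'E'
from go import *
plan((.682,-.0945,.12,-105.5),(.682,-.0945,.12,-15.5))
t=ctrl.get_image("scene"); cv2.imwrite("pics/s17.png",cv2.resize(t["img"][120:310,100:320],None,fx=3.5,fy=3.1,interpolation=cv2.INTER_CUBIC))
t=ctrl.get_image("top"); cv2.imwrite("pics/t17.png",cv2.resize(t["img"][200:390,340:520],None,fx=3,fy=3,interpolation=cv2.INTER_CUBIC))
E
```

```text
t 24.45 p [ 0.6129 -0.0877  0.1806] yaw -81.3 tilt 0.28 grip 87.2 F [-0.2  0.4 -0.2] q1,7 [ 0.58 -1.46]
[0.058, -0.224, 0.202] 0.134 rows>= 2.3
[0.058, -0.224, 0.202] -0.366 rows>= 6.1
```

View pics/s17.png

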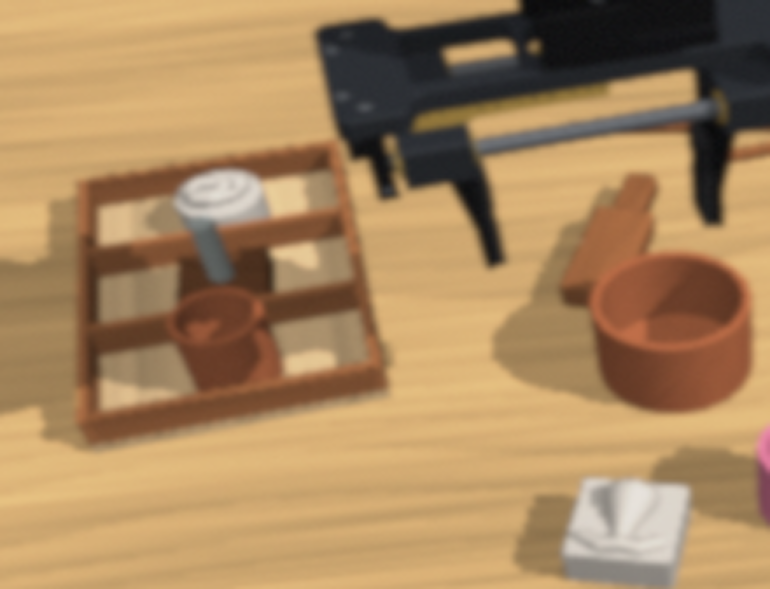

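View pics/t17.png

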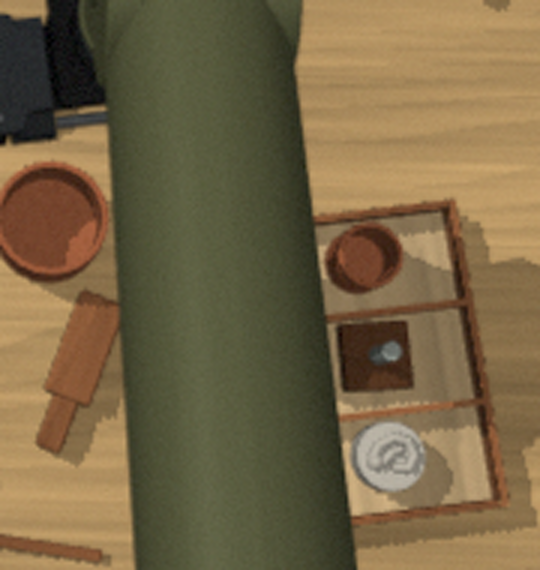

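All three pieces for tray_three stand in their bays: in the top crop the pot is at (365,258), the plinth at (375,355) and the ear cast at (390,455). Next is the nose cast.

Request:
{"name": "drive_tool", "arguments": {"rows": [[[0.02,-0.1,0.05,0.05,62],[0.05,-0.2,0.1,0.1,62],[0.058,-0.224,0.18,0.134,62],[0.058,-0.224,0.202,0.134,62],[0.058,-0.224,0.202,0.134,62],[0.058,-0.224,0.202,0.134,62]]]}}

```text
time: 25.3
position: [0.6806, -0.1033, 0.1229]
tool_rot: [-1.891, 2.508, -0.002]
ft_force: [-0.2, -0.1, 0.1]
grip_width: 0.757
```

```bash
python3 - <<'E'
from go import *
plan((.682,-.094,.02,-105.5))
s=ctrl.get_image("scene"); cv2.imwrite("pics/s18.png",cv2.resize(s["img"][190:330,230:390],None,fx=5,fy=4.2,interpolation=cv2.INTER_CUBIC))
cv2.imwrite("pics/s18b.png",cv2.resize(s["img"][150:260,390:530],None,fx=5,fy=5,interpolation=cv2.INTER_CUBIC))
E
```

```text
t 25.3 p [ 0.6806 -0.1033  0.1229] yaw -106.0 tilt 0.09 grip 65.8 F [-0.2 -0.1  0.1] q1,7 [ 0.47 -1.9 ]
[-0.031, 0.004, 0.343] -0.003 rows>= 1.7
```

View pics/s18.png

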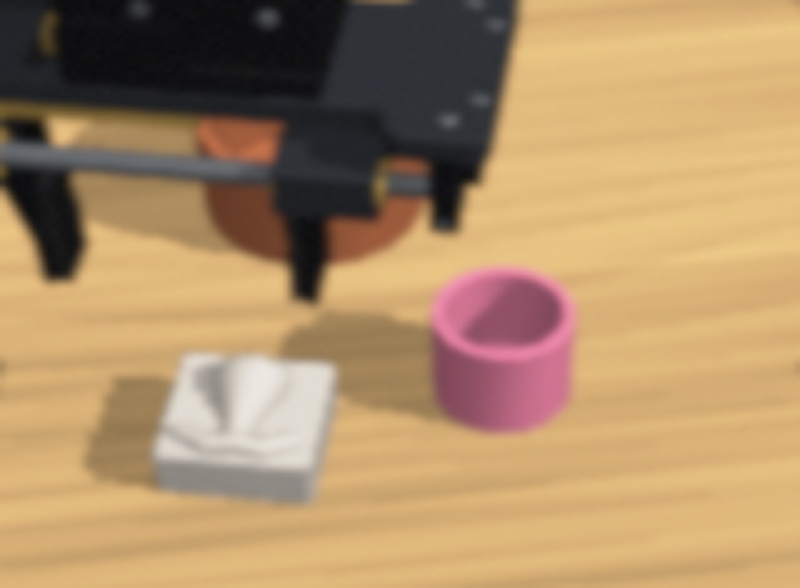

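View pics/s18b.png

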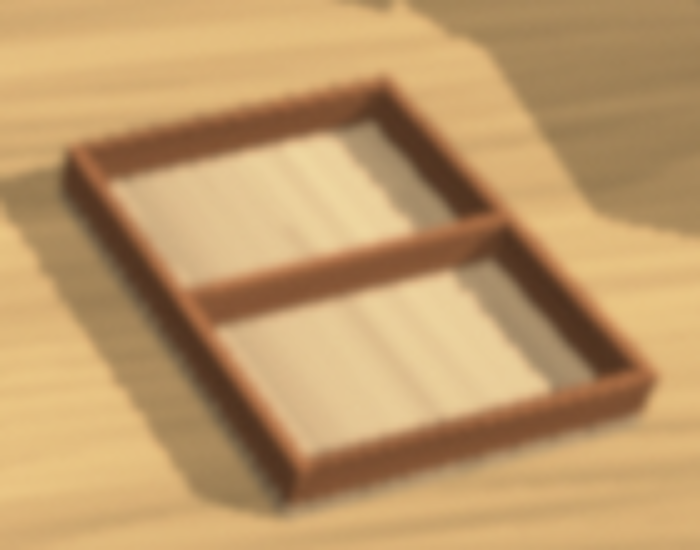

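```bash
python3 - <<'E'
from go import *
s=ctrl.get_image("scene")
D=lambda u,v:(390+u/5-.4,150+v/5-.4)
P=np.array([ray(s,*D(*p),.028)[:2] for p in [(70,150),(387,80),(655,376),(298,464)]]); print(P.round(4))
for i in range(4): e=P[(i+1)%4]-P[i]; print(np.linalg.norm(e).round(4),np.degrees(np.arctan2(e[1],e[0])).round(1))
print("C",P.mean(0))
N=np.array([ray(s,230+u/5-.4,190+v/4.2-.4,.026)[:2] for u,v in [(183,355),(336,365),(316,472),(158,460)]]);print("nose",N.round(4),N.mean(0),np.degrees(np.arctan2(*(N[1]-N[0])[::-1])),[np.linalg.norm(N[i]-N[i-1]).round(4) for i in range(4)])
plan((.682,-.094,.02,-105.5))
E
```

```text
[[0.4467 0.1859]
 [0.4216 0.3325]
 [0.6072 0.3645]
 [0.63   0.2181]]
0.1487 99.7
0.1884 9.8
0.1482 -81.2
0.1861 -170.0
C [0.5263714  0.27525016]
nose [[ 0.6518 -0.1107]
 [ 0.6646 -0.0603]
 [ 0.7151 -0.0724]
 [ 0.7019 -0.122 ]] [ 0.68336315 -0.09136382] 75.73610059708308 [np.float64(0.0514), np.float64(0.052), np.float64(0.0519), np.float64(0.0513)]
t 25.4 p [ 0.6808 -0.103   0.123 ] yaw -106.0 tilt 0.11 grip 66.0 F [ 0.5  0.3 -0.4] q1,7 [ 0.47 -1.9 ]
[-0.03, 0.005, 0.343] -0.003 rows>= 1.7
```

Request:
{"name": "drive_tool", "arguments": {"rows": [[[-0.03,0.005,0.05,0,62],[-0.03,0.005,0.2,0,62],[-0.03,0.005,0.2,0,62],[-0.03,0.005,0.2,0,62]]]}}

```text
time: 25.9
position: [0.682, -0.0932, 0.0623]
tool_rot: [-1.891, 2.508, -0.0]
ft_force: [0.1, 0.5, 0.5]
grip_width: 0.759
```

```bash
python3 - <<'E'
from go import *
plan((.682,-.0935,.02,-105))
s=ctrl.get_image("scene"); cv2.imwrite("pics/s19.png",cv2.resize(s["img"][190:330,230:390],None,fx=5,fy=4.2,interpolation=cv2.INTER_CUBIC))
E
```

```text
t 25.9 p [ 0.682  -0.0932  0.0623] yaw -105.9 tilt 0.04 grip 66.0 F [0.1 0.5 0.5] q1,7 [ 0.44 -1.94]
[0.001, -0.0, 0.141] -0.005 rows>= 0.7
```

View pics/s19.png

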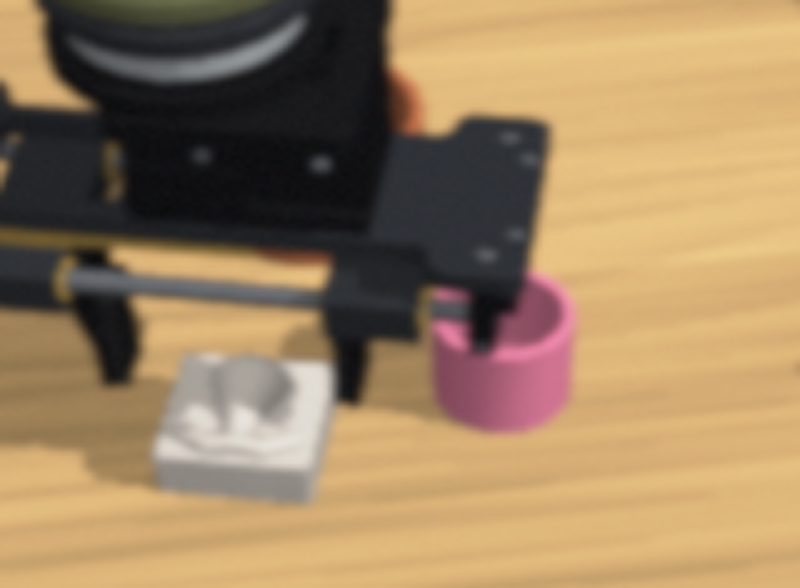

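```bash
python3 - <<'E'
from go import *
s=ctrl.get_image("scene");_,p,R,_=pose()
for a in(-.095,-.085,-.075):
  for b in (0,.03,):
    for z in (.09,.105,.12): 
        X=p+R[:,0]*a-R[:,1]*b; X[2]=z; print(a,b,z,X.round(3),proj(s,X).round(1))
print("foot px",230+483/5-.4,190+350/4.2-.4)
E
```

```text
-0.095 0 0.09 [ 0.709 -0.002  0.09 ] [336.5 268.5]
-0.095 0 0.105 [ 0.709 -0.002  0.105] [336.7 262.1]
-0.095 0 0.12 [ 0.709 -0.002  0.12 ] [337.  255.5]
-0.095 0.03 0.09 [ 0.738 -0.01   0.09 ] [334.3 284.2]
-0.095 0.03 0.105 [ 0.738 -0.01   0.105] [334.5 277.9]
-0.095 0.03 0.12 [ 0.738 -0.01   0.12 ] [334.8 271.3]
-0.085 0 0.09 [ 0.706 -0.012  0.09 ] [329.9 267.9]
-0.085 0 0.105 [ 0.706 -0.012  0.105] [330.  261.5]
-0.085 0 0.12 [ 0.706 -0.012  0.12 ] [330.2 254.9]
-0.085 0.03 0.09 [ 0.735 -0.02   0.09 ] [327.6 283.5]
-0.085 0.03 0.105 [ 0.735 -0.02   0.105] [327.7 277.2]
-0.085 0.03 0.12 [ 0.735 -0.02   0.12 ] [327.8 270.6]
-0.075 0 0.09 [ 0.704 -0.021  0.09 ] [323.4 267.2]
-0.075 0 0.105 [ 0.704 -0.021  0.105] [323.4 260.8]
-0.075 0 0.12 [ 0.704 -0.021  0.12 ] [323.4 254.2]
-0.075 0.03 0.09 [ 0.732 -0.03   0.09 ] [320.8 282.8]
-0.075 0.03 0.105 [ 0.732 -0.03   0.105] [320.8 276.5]
-0.075 0.03 0.12 [ 0.732 -0.03   0.12 ] [320.8 269.9]
foot px 326.20000000000005 272.93333333333334
```

Request:
{"name": "drive_tool", "arguments": {"rows": [[[0.001,0,0.07,-0.005,62],[0.001,0,0.12,-0.005,62],[0.001,0,0.136,-0.005,62],[0.001,0,0.136,-0.005,62],[0.001,0,0.136,-0.005,255],[0.001,0,0.136,-0.005,255],[0.001,0,0.136,-0.005,255],[0.001,0,0.136,-0.005,255],[0.001,0,0.136,-0.005,255],[0,0,0,0,255],[0,0,-0.18,0,255],[0,0,-0.34,0,255],[0,0,-0.34,0,255],[0,0,-0.34,0,255]]]}}

```text
time: 27.75
position: [0.6805, -0.0939, 0.1621]
tool_rot: [1.89, -2.507, -0.002]
ft_force: [-0.1, 0.3, -2.3]
grip_width: 0.595
```

```bash
python3 - <<'E'
from go import *
plan((.62,.1,.165,-100),(.571,.282,.165,-80))
s=ctrl.get_image("scene"); cv2.imwrite("pics/s20.png",cv2.resize(s["img"][150:310,210:390],None,fx=4.4,fy=3.7,interpolation=cv2.INTER_CUBIC))
E
```

```text
t 27.75 p [ 0.6805 -0.0939  0.1621] yaw -106.0 tilt 0.15 grip 51.7 F [-0.1  0.3 -2.3] q1,7 [ 0.46 -1.91]
[-0.566, 0.372, -0.009] -0.033 rows>= 3.3
[-1.104, 0.696, -0.009] -0.144 rows>= 3.0
```

View pics/s20.png

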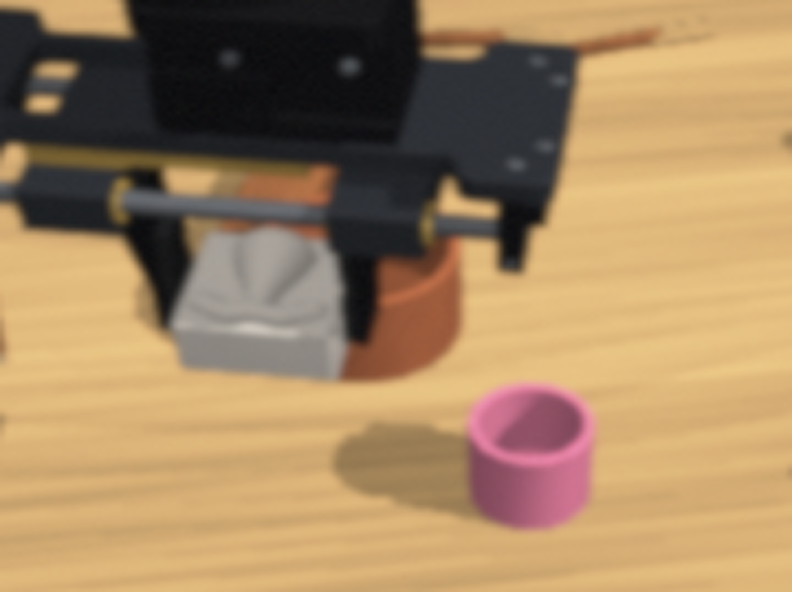

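The nose cast is held level at crop (262,305) with a 51.7 mm opening. Carrying it to the far bay of tray_two.

Request:
{"name": "drive_tool", "arguments": {"rows": [[[-0.15,0.1,0,-0.03,255],[-0.3,0.2,0,-0.06,255],[-0.45,0.3,0,-0.09,255],[-0.6,0.4,0,-0.12,255],[-0.75,0.5,0,-0.144,255],[-0.88,0.6,0,-0.144,255],[-1.0,0.68,0,-0.144,255],[-1.0,0.69,0,-0.144,255],[-1.0,0.69,0,-0.144,255],[-1.0,0.69,0,-0.144,255]]]}}

```text
time: 29.05
position: [0.5656, 0.2496, 0.1625]
tool_rot: [2.401, -2.022, 0.0]
ft_force: [1.0, -1.1, -2.4]
grip_width: 0.592
```

```bash
python3 - <<'E'
from go import *
plan((.571,.282,.06,-80))
E
```

```text
t 29.05 p [0.5656 0.2496 0.1625] yaw -80.2 tilt 0.11 grip 51.5 F [ 1.  -1.1 -2.4] q1,7 [ 0.11 -2.05]
[-0.104, -0.037, 0.342] -0.001 rows>= 1.7
```

Request:
{"name": "drive_tool", "arguments": {"rows": [[[-0.104,-0.037,0.05,0,255],[-0.104,-0.037,0.2,0,255],[-0.104,-0.037,0.31,0,255],[-0.104,-0.037,0.342,0,255],[-0.104,-0.037,0.342,0,255],[-0.104,-0.037,0.342,0,255]]]}}

```text
time: 29.8
position: [0.5719, 0.2848, 0.0628]
tool_rot: [-2.403, 2.02, -0.002]
ft_force: [-0.2, 0.2, -1.6]
grip_width: 0.595
```

```bash
python3 - <<'E'
from go import *
plan((.571,.282,.029,-80))
s=ctrl.get_image("scene"); cv2.imwrite("pics/s21.png",cv2.resize(s["img"][150:270,390:530],None,fx=5,fy=5,interpolation=cv2.INTER_CUBIC))
E
```

```text
t 29.8 p [0.5719 0.2848 0.0628] yaw -80.1 tilt 0.17 grip 51.8 F [-0.2  0.2 -1.6] q1,7 [ 0.02 -2.16]
[0.009, 0.005, 0.113] -0.001 rows>= 0.5
```

View pics/s21.png

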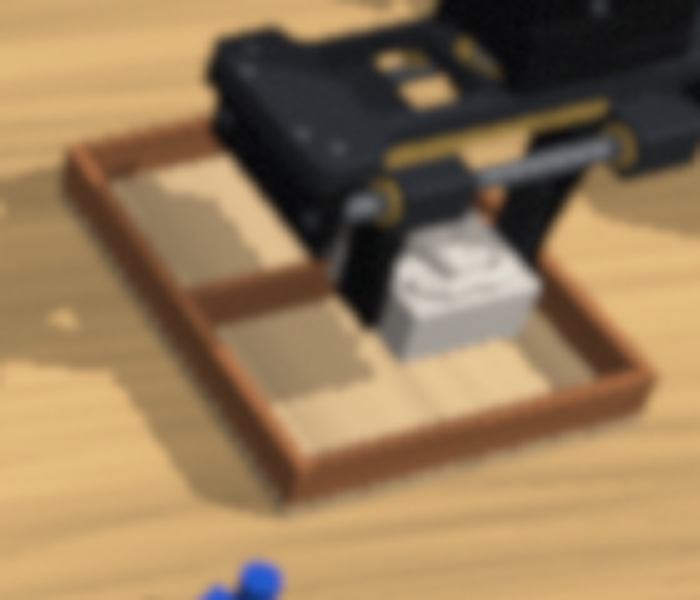

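Request:
{"name": "drive_tool", "arguments": {"rows": [[[0.008,-0.01,0.02,0,255],[0.008,-0.01,0.07,0,255],[0.008,-0.01,0.105,0,255],[0.008,-0.01,0.112,0,255],[0.008,-0.01,0.112,0,255],[0.008,-0.01,0.112,0,255]]]}}

```text
time: 30.6
position: [0.5735, 0.2821, 0.0272]
tool_rot: [2.405, -2.019, -0.0]
ft_force: [-2.5, -2.6, 2.7]
grip_width: 0.595
```

```bash
python3 - <<'E'
from go import *
plan((.571,.282,.029,-80))
s=ctrl.get_image("scene"); cv2.imwrite("pics/s22.png",cv2.resize(s["img"][150:270,390:530],None,fx=5,fy=5,interpolation=cv2.INTER_CUBIC))
E
```

```text
t 30.6 p [0.5735 0.2821 0.0272] yaw -80.0 tilt 0.09 grip 51.7 F [-2.5 -2.6  2.7] q1,7 [ 0.01 -2.17]
[-0.001, 0.008, -0.006] -0.0 rows>= 0.0
```

View pics/s22.png

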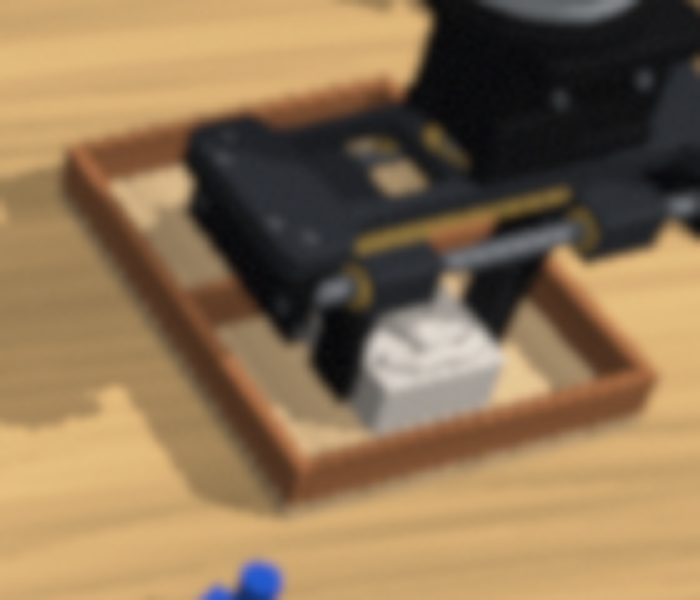

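Request:
{"name": "drive_tool", "arguments": {"rows": [[[0,0,0.0,0,62],[0,0,0.0,0,62],[0,0,0,0,62],[0,0,-0.1,0,62],[0,0,-0.3,0,62],[0,0,-0.45,-0.05,60],[0.15,0.1,-0.5,-0.1,60],[0.3,0.2,-0.5,-0.15,60],[0.45,0.3,-0.5,-0.2,60],[0.6,0.3,-0.5,-0.26,60],[0.75,0.3,-0.5,-0.32,60],[0.9,0.3,-0.5,-0.38,60],[1.0,0.3,-0.5,-0.44,60],[1.0,0.3,-0.5,-0.5,60],[1.0,0.3,-0.5,-0.56,60],[1.0,0.3,-0.5,-0.62,60],[1.0,0.3,-0.5,-0.68,60],[1.0,0.3,-0.5,-0.74,60],[1.0,0.3,-0.5,-0.8,60],[1.0,0.3,-0.5,-0.833,60]]]}}

```text
time: 33.15
position: [0.5373, -0.0283, 0.1775]
tool_rot: [2.571, 1.805, 0.001]
ft_force: [-0.2, 0.2, -0.4]
grip_width: 0.766
```

```bash
python3 - <<'E'
from go import *
plan((.448,-.083,.12,70))
s=ctrl.get_image("scene"); cv2.imwrite("pics/s23.png",cv2.resize(s["img"][110:270,230:530],None,fx=2.6,fy=2.6,interpolation=cv2.INTER_CUBIC))
E
```

```text
t 33.15 p [ 0.5373 -0.0283  0.1775] yaw 70.2 tilt 0.03 grip 66.6 F [-0.2  0.2 -0.4] q1,7 [0.88 1.06]
[-0.273, -0.218, 0.192] 0.001 rows>= 1.9
```

View pics/s23.png

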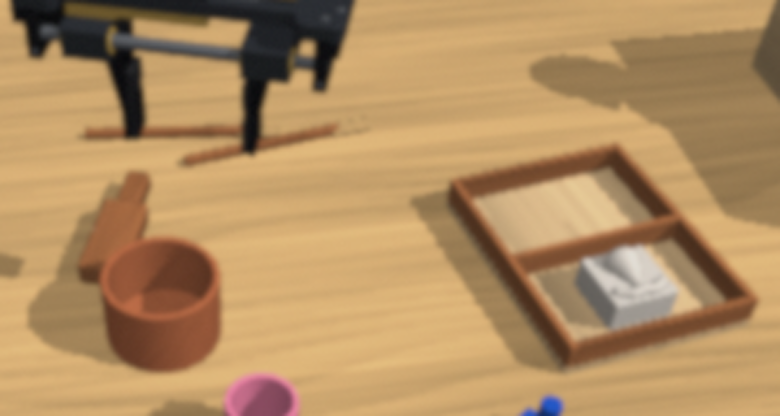

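The nose cast lies in the far bay of tray_two at crop (627,285), and the arm is clear of it. Now the beater.

Request:
{"name": "drive_tool", "arguments": {"rows": [[[-0.14,-0.11,0.05,0,60],[-0.273,-0.218,0.1,0,60],[-0.273,-0.218,0.3,0,60],[-0.273,-0.218,0.35,0,60],[-0.273,-0.218,0.35,0,60],[-0.273,-0.218,0.35,0,60]]]}}

```text
time: 33.95
position: [0.4494, -0.082, 0.0735]
tool_rot: [-2.574, -1.801, -0.004]
ft_force: [0.7, -0.1, -0.2]
grip_width: 0.761
```

```bash
python3 - <<'E'
from go import *
plan((.448,-.083,.018,70))
s=ctrl.get_image("scene"); cv2.imwrite("pics/s24.png",cv2.resize(s["img"][130:260,220:370],None,fx=5,fy=4.5,interpolation=cv2.INTER_CUBIC))
E
```

```text
t 33.95 p [ 0.4494 -0.082   0.0735] yaw 70.0 tilt 0.13 grip 66.2 F [ 0.7 -0.1 -0.2] q1,7 [1.07 1.22]
[-0.005, -0.003, 0.185] -0.0 rows>= 0.9
```

View pics/s24.png

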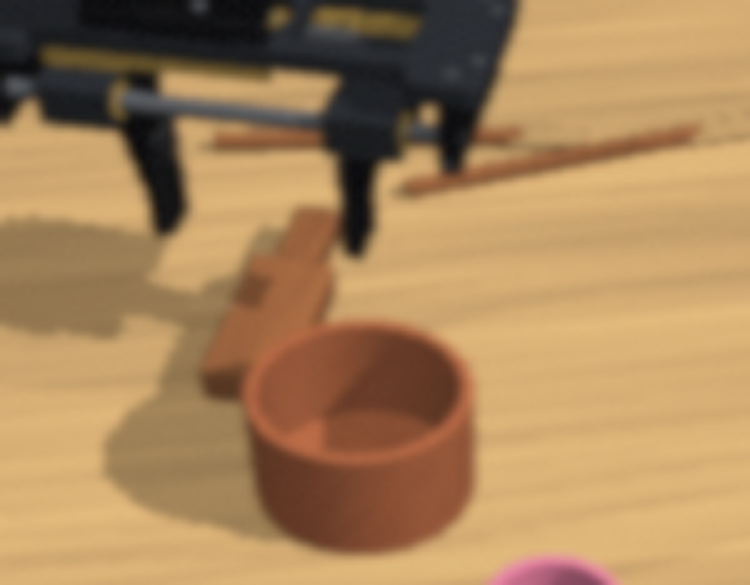

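```bash
python3 - <<'E'
from go import *
s=ctrl.get_image("scene")
for X in [(.448,-.083,.02)]: 
    u,v=proj(s,X); print((u-220+.4)*5,(v-130+.4)*4.5)
I=lambda u,v:ray(s,220+u/5-.4,130+v/4.5-.4,.02)[:2].round(4)
print("handle end mid",I(317,211),"shoulder L/R",I(248,258),I(334,268),"blade end L",I(203,372))
E
```

```text
270.1004422432997 298.63633708493677
handle end mid [ 0.389  -0.0587] shoulder L/R [ 0.4186 -0.0898] [ 0.4309 -0.0555] blade end L [ 0.4918 -0.1124]
```

Request:
{"name": "drive_tool", "arguments": {"rows": [[[-0.004,0,0.08,0,60],[-0.004,0,0.15,0,60],[-0.004,0,0.178,0,60],[-0.004,0,0.178,0,60],[-0.004,0,0.178,0,255],[-0.004,0,0.178,0,255],[-0.004,0,0.178,0,255],[-0.004,0,0.178,0,255],[-0.004,0,0.178,0,255],[-0.004,0,0.178,0,255],[0,0,0.05,0,255],[0,0,-0.15,0,255],[0,0,-0.3,0,255],[0,0,-0.3,0,255],[0,0,-0.3,0,255]]]}}

```text
time: 35.92
position: [0.4467, -0.0831, 0.1615]
tool_rot: [-2.575, -1.799, 0.002]
ft_force: [-1.1, -0.1, -0.7]
grip_width: 0.41
```

```bash
python3 - <<'E'
from go import *
plan((.47,.1,.165,40),(.479,.266,.165,10))
s=ctrl.get_image("scene"); cv2.imwrite("pics/s25.png",cv2.resize(s["img"][90:260,220:400],None,fx=4.4,fy=3.5,interpolation=cv2.INTER_CUBIC))
E
```

```text
t 35.92 p [ 0.4467 -0.0831  0.1615] yaw 69.9 tilt 0.09 grip 35.6 F [-1.1 -0.1 -0.7] q1,7 [1.18 1.38]
[0.6, -0.137, -0.012] 0.166 rows>= 3.0
[1.13, -0.3, -0.012] 0.333 rows>= 5.6
```

View pics/s25.png

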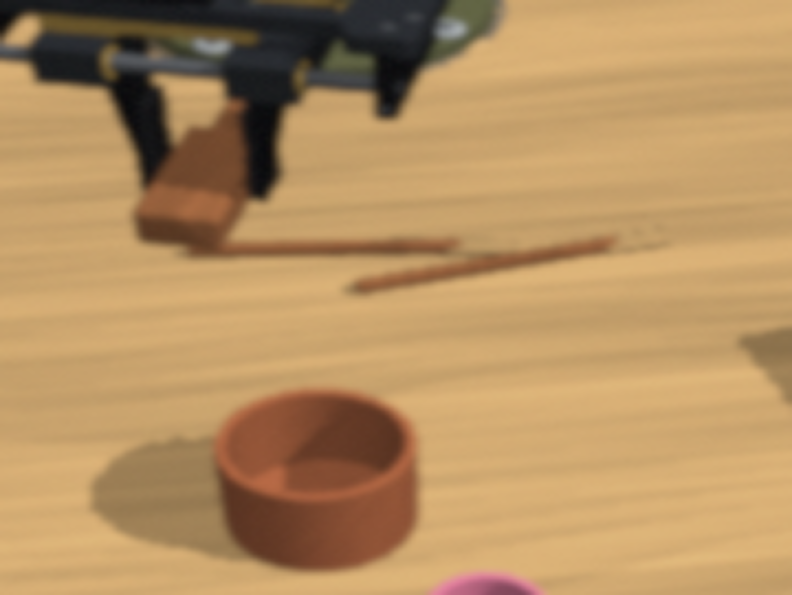

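The beater is held level at crop (195,170) with a 35.6 mm opening. Carrying it to the near bay with a 60° turn.

Request:
{"name": "drive_tool", "arguments": {"rows": [[[0.15,-0.04,0,0.05,255],[0.3,-0.08,0,0.1,255],[0.45,-0.12,0,0.15,255],[0.6,-0.15,0,0.2,255],[0.75,-0.19,0,0.25,255],[0.9,-0.24,0,0.3,255],[1.0,-0.28,0,0.333,255],[1.0,-0.28,0,0.333,255],[1.0,-0.28,0,0.333,255],[1.0,-0.28,0,0.333,255]]]}}

```text
time: 37.22
position: [0.472, 0.2259, 0.1615]
tool_rot: [3.129, 0.27, -0.002]
ft_force: [0.7, -0.3, -1.0]
grip_width: 0.41
```

```bash
python3 - <<'E'
from go import *
plan((.481,.256,.06,10))
E
```

```text
t 37.23 p [0.472  0.2259 0.1615] yaw 9.9 tilt 0.1 grip 35.7 F [ 0.7 -0.3 -1. ] q1,7 [ 0.53 -0.54]
[0.047, -0.094, 0.338] -0.001 rows>= 1.7
```

Request:
{"name": "drive_tool", "arguments": {"rows": [[[0.047,-0.094,0.05,0,255],[0.047,-0.094,0.2,0,255],[0.047,-0.094,0.3,0,255],[0.047,-0.094,0.335,0,255],[0.047,-0.094,0.335,0,255],[0.047,-0.094,0.335,0,255]]]}}

```text
time: 37.98
position: [0.482, 0.258, 0.0633]
tool_rot: [-3.129, -0.271, -0.003]
ft_force: [0.7, -0.3, -0.7]
grip_width: 0.412
```

```bash
python3 - <<'E'
from go import *
plan((.481,.256,.026,10))
s=ctrl.get_image("scene"); cv2.imwrite("pics/s26.png",cv2.resize(s["img"][150:270,390:530],None,fx=5,fy=5,interpolation=cv2.INTER_CUBIC))
t=ctrl.get_image("top"); cv2.imwrite("pics/t26.png",cv2.resize(t["img"][215:345,150:300],None,fx=4,fy=4,interpolation=cv2.INTER_CUBIC))
E
```

```text
t 37.98 p [0.482  0.258  0.0633] yaw 9.9 tilt 0.13 grip 35.8 F [ 0.7 -0.3 -0.7] q1,7 [ 0.34 -0.72]
[-0.005, 0.006, 0.124] -0.001 rows>= 0.6
```

View pics/s26.png

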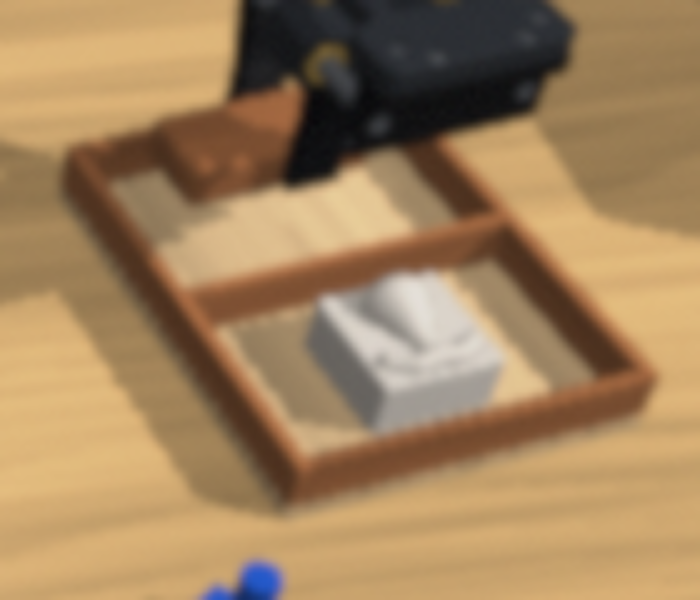

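View pics/t26.png

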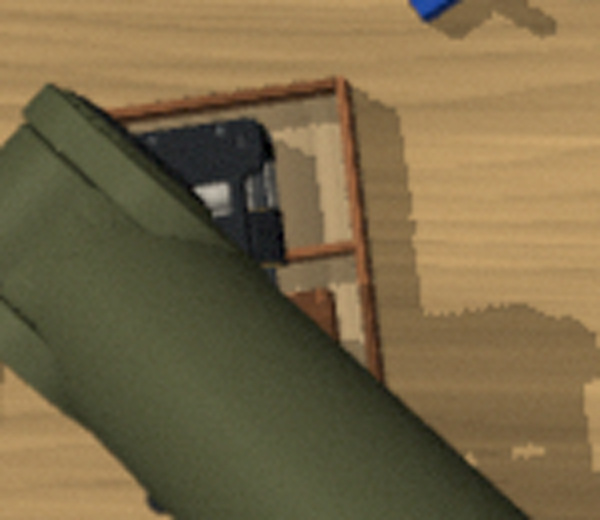

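```bash
python3 - <<'E'
from go import *
s=ctrl.get_image("scene");p=pose()[1]
D=lambda u,v,z:ray(s,390+u/5-.4,150+v/5-.4,z)[:2]
zb=p[2]-.020
C=np.array([.525,.274]);a=np.radians(10);X=np.array([np.cos(a),np.sin(a)]);Y=np.array([-np.sin(a),np.cos(a)])
Cs=np.array([.5264,.2753])
for n,q in(("bot far corner",D(203,199,zb)),("top far corner",D(203,167,zb+.02)),("top near-robot corner",D(162,127,zb+.02))):
    print(n,q.round(4),"tray(scene)",((q-Cs)@X).round(4),((q-Cs)@Y).round(4))
print("tcp in tray",((p[:2]-Cs)@X).round(4),((p[:2]-Cs)@Y).round(4))
E
```

```text
bot far corner [0.5014 0.2221] tray(scene) -0.0339 -0.0481
top far corner [0.5053 0.217 ] tray(scene) -0.0309 -0.0537
top near-robot corner [0.4794 0.2089] tray(scene) -0.0578 -0.0573
tcp in tray -0.047 -0.0092
```

Request:
{"name": "drive_tool", "arguments": {"rows": [[[0,0.012,0.03,0,255],[0,0.012,0.08,0,255],[0,0.012,0.115,0,255],[0,0.012,0.122,0,255],[0,0.012,0.122,0,255]]]}}

```text
time: 38.75
position: [0.4809, 0.2539, 0.0251]
tool_rot: [3.128, 0.273, -0.003]
ft_force: [-1.8, -2.0, 7.1]
grip_width: 0.404
```

```bash
python3 - <<'E'
from go import *
plan((.481,.256,.026,10))
s=ctrl.get_image("scene"); cv2.imwrite("pics/s27.png",cv2.resize(s["img"][150:270,390:530],None,fx=5,fy=5,interpolation=cv2.INTER_CUBIC))
E
```

```text
t 38.75 p [0.4809 0.2539 0.0251] yaw 10.0 tilt 0.15 grip 35.2 F [-1.8 -2.   7.1] q1,7 [ 0.3  -0.75]
[0.002, -0.007, -0.003] -0.0 rows>= 0.0
```

View pics/s27.png

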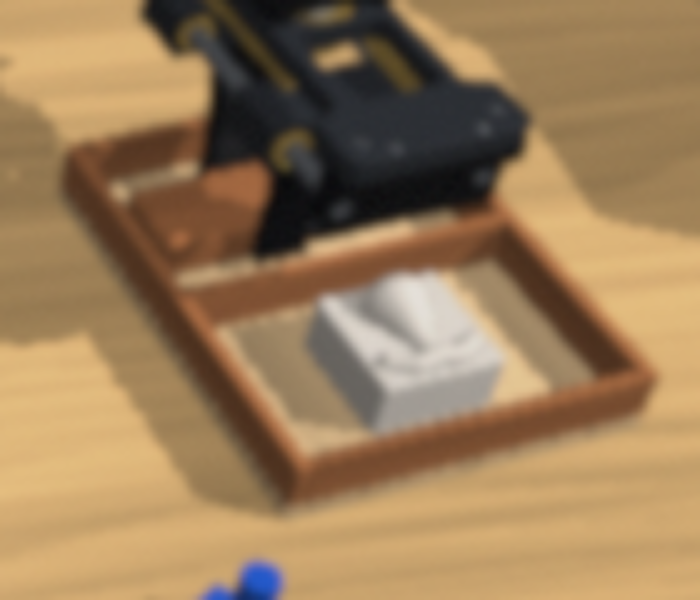

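Request:
{"name": "drive_tool", "arguments": {"rows": [[[0,0,0,0,122],[0,0,0,0,122],[0,0,0,0,122],[0,0,-0.1,0,122],[0,0,-0.3,0,122],[0,0,-0.5,0,122],[0,0.2,-0.55,0,122],[0,0.4,-0.6,0,122],[0,0.6,-0.6,0,60],[0,0.7,-0.6,0,60],[0,0.7,-0.6,0,60],[0,0.7,-0.6,0,60],[0,0.7,-0.6,0,60]]]}}

```text
time: 40.42
position: [0.5175, 0.0494, 0.2054]
tool_rot: [-3.129, -0.277, -0.0]
ft_force: [-0.2, -0.1, 0.2]
grip_width: 0.762
```

```bash
python3 - <<'E'
from go import *
plan()
for n in("scene","top"):
    s=ctrl.get_image(n); cv2.imwrite(f"pics/{n}28.png",s["img"])
    cv2.imwrite(f"pics/{n}28a.png",cv2.resize(s["img"][150:270,90:530] if n=="scene" else s["img"][200:400,150:520],None,fx=1.8 if n=="scene" else 2.1,fy=4 if n=="scene" else 2.1,interpolation=cv2.INTER_CUBIC))
E
```

```text
t 40.42 p [0.5175 0.0494 0.2054] yaw 10.1 tilt 0.02 grip 66.3 F [-0.2 -0.1  0.2] q1,7 [ 0.91 -0.11]
```

View pics/scene28.png

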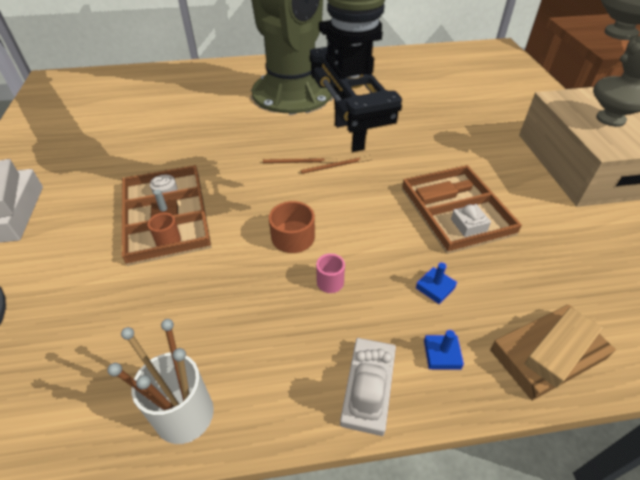

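View pics/top28a.png

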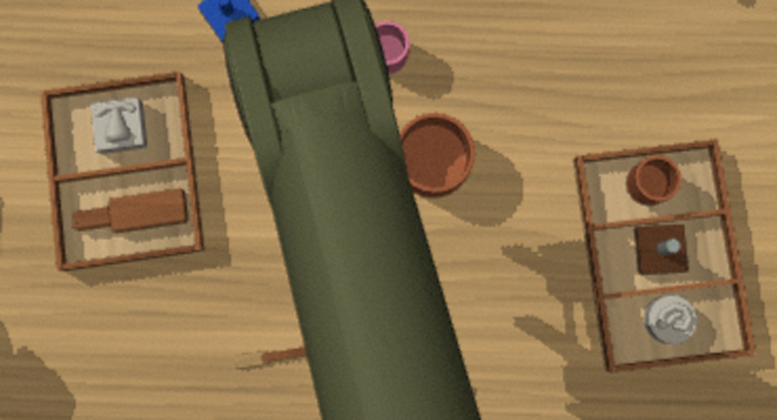

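```bash
python3 - <<'E'
from seg import *
s=ctrl.get_image("scene");t=ctrl.get_image("top")
A=cv2.resize(t["img"][225:335,165:255],(400,489),interpolation=cv2.INTER_CUBIC);B=cv2.resize(s["img"][155:255,395:495],(400,489),interpolation=cv2.INTER_CUBIC)
cv2.imwrite("pics/f.png",np.hstack([A,B]))
w,b=masks(s["img"]);c=comp(b,(268,198,320,255));M=cv2.moments(cv2.convexHull(c));print("lpot scene px",M["m10"]/M["m00"],M["m01"]/M["m00"],"start 291.3 225.0")
E
```

```text
lpot scene px 292.7851999006705 227.1769721049582 start 291.3 225.0
```

View pics/f.png

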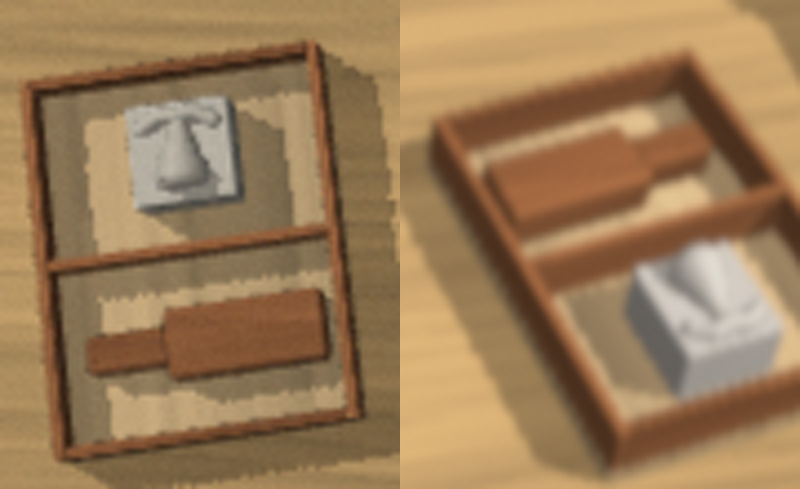

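```bash
python3 - <<'E'
from h import *
a=cv2.imread("pics/scene0.png");b=cv2.imread("pics/scene28.png")
A=a[215:252,275:325].astype(np.float32).mean(2);B=b[215:252,275:325].astype(np.float32).mean(2)
print("pot lower part shift px",cv2.phaseCorrelate(A,B))
print(ctrl.close_job())
E
```

```text
pot lower part shift px ((0.12102411995335416, 0.04071795502428088), 0.8447769691944123)
the job is handed in; nothing more can be done
None
```

I filled both trays and handed the job in after about 41 s of the 128 s allowed; no verdict is reported back.

**Placement:** In the last pictures, the nose cast is in the far bay of the two-bay tray and the beater lies flat in the near bay. In the three-bay tray, the small pot is in the far bay, the plinth in the middle and the ear cast in the near bay. All five look upright and clear of the rims and dividers. The tightest fit is the beater's blade end, about 5 mm from the rim. The gripper was open and well clear of everything at hand-in.

**Checks that disagreed:**
- **Tray positions:** The two cameras differed by 4–12 mm. I took values between the two and corrected each placing against the bay walls in the scene picture.
- **Large pot:** Its mask centre appeared to move about 2 px, most likely because the beater overlapped it in the first mask. A direct image comparison gave a shift of about 0.1 px, so it has not moved.
- **Plinth:** It touched the floor with about 22 N when set down, so I eased it up before letting go.

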